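# Load the glass film carrier under the stage clips of the copying light box

## Robot

A 7-joint arm with a two-finger parallel gripper is mounted at the origin on the work surface. World frame = base frame: x ahead of the robot, y to its left, z up, the work surface at z = 0. Lengths are in m, angles in rad, forces in N, time in s.
With the tool pointing down it reaches from about 0.425 to 0.925 m from the base axis. Payload 6.8 kg.
Tool frame: the origin (TCP) lies midway between the tips of the shut fingers; the grasp point (between the pads) lies 19 mm behind it; z points along the fingers, y is the direction in which the jaws open and shut (so a half turn about z gives the same grasp; the last joint's range is limited). The gripper opens to 88 mm and grips with 3 to 60 N. Pads are 20 mm wide; open, the fingers measure 115 mm over their backs; the gripper's body (75 mm by 178 mm) begins 61 mm behind the grasp point.
Start: joints at [-1.443, 0.477, 0.022, 1.555, -0.011, 1.109, -0.083], TCP at [0.158, 0.656, 0.223] pointing down, gripper open.
Joint ranges: [-2.96, 2.96], [-0.34, 2.1], [-1.41, 1.46], [0.24, 2.44], [-1.37, 4.51], [0.17, 1.92], [-2.96, 2.96]. Speed limits (rad/s): [2.39, 2.39, 3.14, 3.14, 3.14, 3.14, 3.14].

## Interface

Orientations are given as a rotation vector (axis times angle).
In Python, from workcell import ctrl gives the robot as it stands.
- The arm moves only by the tool move_arm, never from a script. Its argument "deltas" is a list of rows, each a list of 5 numbers: the closure in counts, from 0 (fully open) to 255 (shut), then the shift along the tool's x, y, z in cm, then the turn about the tool's z in degrees. In form: [[grip, dx, dy, dz, turn], ...]. A call has 1 to 12 rows; each row shifts and turns the commanded pose from where the row before left it, along the tool's axes as they then stand; what a row does not reach is not made up. A row lasts 1/10 s, in which the tool goes at most 50 mm and 8.59 degrees, less where a joint would pass 70% of its speed; a pose out of reach is approached as far as the arm can. A call with a gripper value outside its range is refused whole. The fingers move at their own pace and stop on an object; "squeeze" is the grip in N (left out, the last holds). Time passes only in rows, so rows that do not move let the fingers close. It gives the time, the measured TCP pose, the force and the opening at its end, in the units of the state.
- ctrl.get_obs(): the state, without advancing time (a new reading comes with each control period).
- ctrl.capture(name): name is "scene" or "side" or "wrist"; returns a dict with "image" (400x640x3 uint8, red, green, blue), "mtx" (3x3 intrinsics, pixels), "world_from_camera" (4x4, takes a point from camera to world coordinates). Camera axes: x right, y down, z forward; pixel columns grow to the right and rows downward; lengths in m; the calibration is good to about 2 mm. A picture is of the moment at which its call begins. There is no depth.
- ctrl.finish_job(): hands the job in, once; it reports no verdict.
The state is a dict: "time": time; "qpos": joint angles; "joint_vel": joint speeds; "effort": joint torques, N m; "ee_pos": TCP position; "tool_rot": TCP orientation; "force": force on the tool from outside, world axes, zero at the start; "moment": the same for the moment, N m; "grip_width": finger opening in m.
Only numpy, scipy, OpenCV 4.12 (cv2) and the standard library are available. Lean on these libraries where they do the work, as an engineer would, in place of code of your own. Each camera call takes 0.05 s, during which the arm holds its last target.

## Task

Get the light box ready for copying the film: take the loupe off the film stage and stand it upright on the bench, then slide the glass film carrier along the guides, front bar first, under both sprung clips until it is fully home against the end stop and the clips have snapped down behind its front bar. Set the light-level wheel so that its largest white dot shows whole in the window of the wheel's cover. Leave the bottles, the beaker and the developing tank where they stand.

Things in the scene. Friction and masses are not known exactly. Their poses are not given: they have to be found in the camera images.
- lightbox: White glowing light box, 280 (x) x 260 (y) x 60 mm high, fixed to the bench. Origin: centre of its underside. Its x axis is the direction in which the film carrier is slid in (away from the robot, within 0.25 rad); z up. The carrier slides on its flat opal top, 60 mm up. Film stage on its left (+y) half, light-level wheel on its right (-y) half.
- stage_stop (a point): Film stage: middle of the end stop's face (bar 7 mm high) at the height of the opal top; box frame (95, 58, 60) mm, axes as the box. Home: carrier's front edge here. Before it (toward the robot) two guide rails 5 mm high leave a channel 67 mm wide for 55 mm, then flare to about 83 mm wide at 81 mm from the stop; nearer the robot the top is open.
- clip_left (a joint): Left sprung steel clip of the film stage (rad): 0 = down on its rest, grows as it lifts; about 0.12 on the carrier's front bar, about 0.04 on its glass. 12 mm wide, 16 mm left (+y) of the channel's middle, hinged on a post 30 mm beyond the stop; 21 mm tall. 1.2 N at the foot starts to lift it, 2.2 N holds it on the front bar; pushing the carrier in under both takes 5 to 12 N.
- clip_right (a joint): Right sprung clip, the same, 16 mm right (-y) of the channel's middle.
- clip_left_foot (a point): Underside of the left clip's rounded foot: with the clip at rest 29 mm before the stop and 2 mm above the opal top. From the foot a lip, bent up by about 19 degrees, runs on to 60 mm before the stop, where its underside is 12 mm up: the carrier's front bar goes in under this lip and lifts it. The foot drops behind the bar when the carrier is home.
- carrier: Loose glass film carrier, 150 (x) x 64 (y) mm, 0.18 kg: film between glass panes in a dark metal frame. Origin: centre of its underside; +x to its front, z up. Front bar: first 22 mm, 9 mm high, rounded nose. Then 98 mm of glass, surface 4.5 mm up, between side rails 9 mm high. Last 30 mm: tail block 9 mm high with the handle. Lies on the bench left or right of the box.
- carrier_front (a point): Middle of the carrier's front edge, at its underside: carrier frame (75, 0, 0) mm; axes as the carrier.
- carrier_handle (a point): Middle of the top of the carrier's upright handle: carrier frame (-60, 0, 37) mm; axes as the carrier. The handle is a bar across the carrier, 12 mm thick (x), 44 mm wide (y), from 9 to 37 mm above the underside.
- loupe: Stand loupe, round, 60 mm tall, 0.11 kg: black barrel 43 mm in diameter above a foot 52 mm in diameter and 10 mm high that tapers to the barrel at 18 mm. Origin: centre of its underside, z up. Stands on the film stage at the start, in the carrier's way.
- level_wheel (a joint): Light-level wheel (rad): flat black disc, 108 mm in diameter, facing up. 0 = its largest white dot (16 mm, 42.5 mm from the axle) is in the middle of the window; positive = turned counterclockwise seen from above. Starts between 0.5 and 1.4. Four smaller white dots follow at 72 degree steps. Turns with 0.05 N m and stays where it is left.
- wheel_knob (a point): Middle of the top of the wheel's black grip bar, on the wheel's vertical axle: box frame (0, -60, 107) mm. The bar is 60 mm long, 14 mm thick and 34 mm high (73 to 107 mm above the bench). This point's x axis lies along the bar and points to the largest dot; so does the white line on top of the bar.
- wheel_window (a point): Middle of the window, 27 mm wide (y) and 26 mm deep (x), in the fixed aluminium cover over the far part of the wheel: box frame (42.5, -60, 73) mm. The cover, 124 mm wide, begins 21 mm beyond the axle (box +x); its top is 13 mm above the opal top.
- bottle_a: White square bottle, 60 x 60 mm, 162 mm tall, 0.45 kg; origin: centre of its underside. Leave alone.
- bottle_b: Second bottle, the same; stands behind the carrier's handle end at the start. Leave alone.
- beaker: Glass beaker, 90 mm in diameter, 120 mm tall; origin: centre of its underside. Leave alone.
- tank: Black developing tank with a cap, 94 mm in diameter, 138 mm tall, 0.4 kg; origin: centre of its underside. Leave alone.
Things that resemble listed ones, but are neither listed nor needed, are in the scene too. Leave any yellow look-alike of the loupe alone.

How it is judged:
By the outcome, as a careful person would: the job done as asked, in the order asked, and still so for the second after the job is handed in, with the robot touching nothing.
It also fails if it takes over 69 s, if anything falls off the work surface, if the arm or the gripper's body presses on something with over 40 N, if the wrist force passes 120 N, or if a joint passes its speed limit or range.

## Working session

There is one attempt and no reset: what is moved stays moved. The work goes in short steps, Python scripts to look and compute and a tool call to move; the robot and the scene stay as the last step left them, time stands still between calls to the robot, and variables do not carry over. Pictures are saved under pics/ and viewed, and the job is handed in when it is done.

Besides the shell and the picture viewer there is one more tool, called as name([rows], argument=value, ...), one row to a line, values as JSON. move_arm: Moves the arm, as the interface text tells. Its arguments: {"type":"object","properties":{"deltas":{"type":"array","items":{"type":"array","items":{"type":"number"}}},"squeeze":{"type":"number"}},"required":["deltas"]}

```bash
mkdir -p pics; ls; python3 - <<'E'
from workcell import ctrl
import cv2
o=ctrl.get_obs(); print({k:(v if isinstance(v,float) else list(map(lambda a:round(float(a),3),v))) if hasattr(v,'__len__') else v for k,v in o.items()})
for n in ["scene","side","wrist"]:
    c=ctrl.capture(n); cv2.imwrite(f"pics/{n}0.png",c["image"][:,:,::-1]); print(n,c["mtx"].round(1).tolist(),c["world_from_camera"].round(3).tolist())
E
```

```text
pics
{'time': 0.0, 'qpos': [-1.443, 0.478, 0.022, 1.556, -0.011, 1.109, -0.083], 'joint_vel': [-0.0, 0.0, -0.001, 0.0, 0.001, 0.0, -0.0], 'effort': [-0.001, -58.284, 1.534, -27.263, -0.054, 0.017, 0.0], 'ee_pos': [0.158, 0.656, 0.222], 'tool_rot': [-0.369, -3.12, 0.003], 'force': [0.402, 0.353, -0.4], 'moment': [-0.017, 0.013, -0.027], 'grip_width': 0.08774472685771621}
scene [[499.6, 0.0, 319.2], [0.0, 499.6, 189.0], [0.0, 0.0, 1.0]] [[0.006, 0.82, -0.572, 1.415], [1.0, -0.009, -0.001, 0.048], [-0.006, -0.572, -0.82, 1.445], [0.0, 0.0, 0.0, 1.0]]
side [[467.5, 0.0, 321.6], [0.0, 467.5, 198.6], [0.0, 0.0, 1.0]] [[0.752, -0.486, 0.444, -0.19], [-0.659, -0.569, 0.492, -0.702], [0.014, -0.663, -0.749, 1.257], [0.0, 0.0, 0.0, 1.0]]
wrist [[322.9, 0.0, 323.1], [0.0, 322.9, 198.2], [0.0, 0.0, 1.0]] [[0.233, 0.933, 0.273, 0.083], [0.972, -0.224, -0.066, 0.674], [-0.001, 0.281, -0.96, 0.383], [0.0, 0.0, 0.0, 1.0]]
```

View pics/scene0.png

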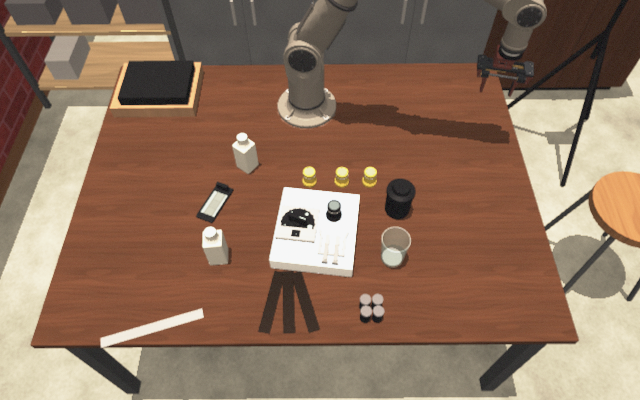

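View pics/side0.png

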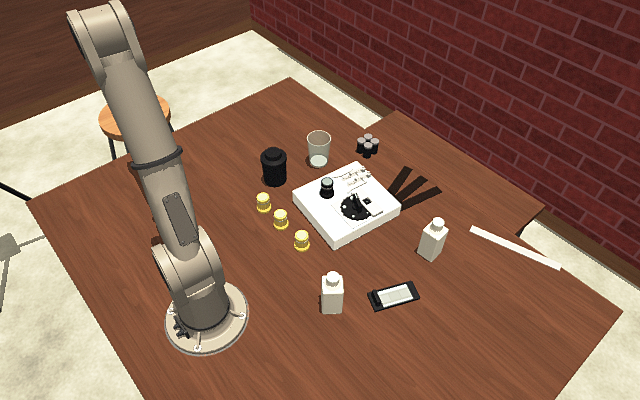

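View pics/wrist0.png

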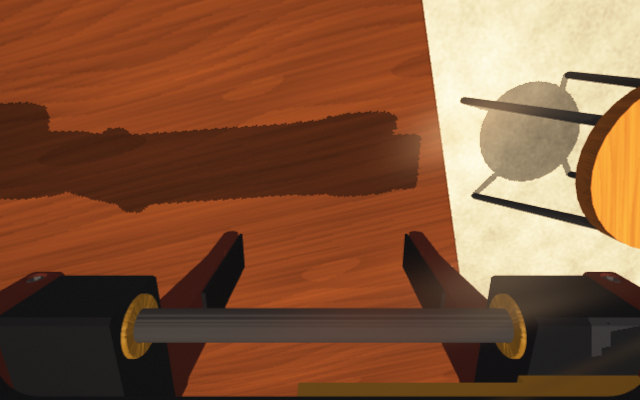

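```bash
cat > h.py <<'E'
import numpy as np, cv2, json
from workcell import ctrl
def ray(c,uv):
    K=c["mtx"];T=c["world_from_camera"]
    d=T[:3,:3]@np.linalg.inv(K)@np.array([uv[0],uv[1],1.]);return T[:3,3],d
def onz(c,uv,z):
    o,d=ray(c,uv);return o+d*(z-o[2])/d[2]
def proj(c,p):
    T=c["world_from_camera"];q=T[:3,:3].T@(np.asarray(p,float)-T[:3,3]);q=c["mtx"]@q;return q[:2]/q[2]
def tri(c1,u1,c2,u2):
    o1,d1=ray(c1,u1);o2,d2=ray(c2,u2)
    d1=d1/np.linalg.norm(d1);d2=d2/np.linalg.norm(d2)
    A=np.stack([d1,-d2],1);s=np.linalg.lstsq(A,o2-o1,rcond=None)[0]
    a=o1+d1*s[0];b=o2+d2*s[1];return (a+b)/2,np.linalg.norm(a-b)
def crop(c,x0,y0,x1,y1,name,s=None):
    im=c["image"][y0:y1,x0:x1,::-1]
    s=s or min(800/(x1-x0),600/(y1-y0))
    cv2.imwrite("pics/"+name,cv2.resize(im,None,fx=s,fy=s,interpolation=cv2.INTER_CUBIC));print(name,"scale",s)
E
python3 - <<'E'
from h import *
s=ctrl.capture("scene");crop(s,190,125,430,285,"sc1.png",3.333);
d=ctrl.capture("side");crop(d,240,130,460,320,"sd1.png",3.1)
E
```

```text
sc1.png scale 3.333
sd1.png scale 3.1
```

View pics/sc1.png

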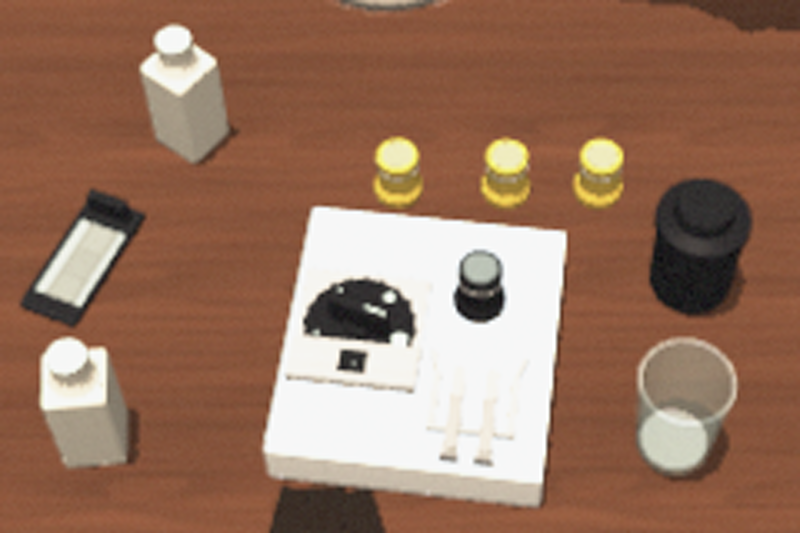

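View pics/sd1.png

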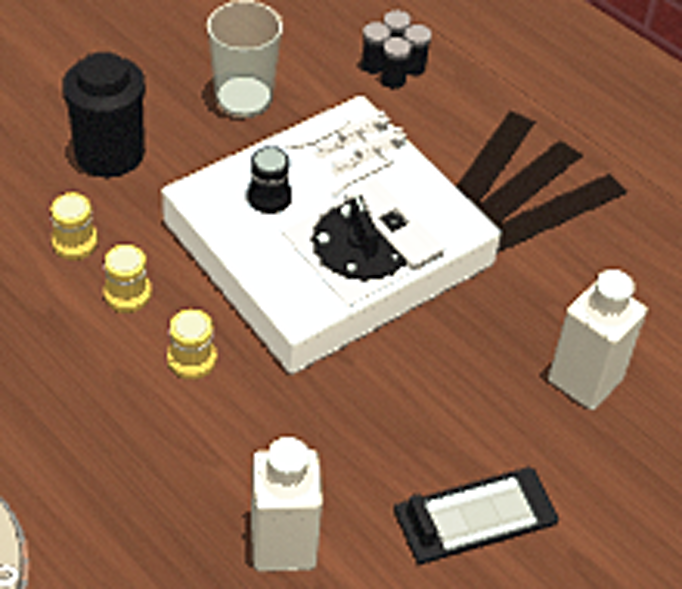

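```bash
python3 - <<'E'
from h import *
s=ctrl.capture("scene");d=ctrl.capture("side")
f=3.3333
S=lambda x,y:(190+x/f,125+y/f)
D=lambda x,y:(240+x/3.1,130+y/3.1)
def sh(n,p): print(n,np.round(p,4))
C=[onz(s,S(*q),.06) for q in [(314,208),(567,231),(547,487),(268,462)]]
for c in C: sh("top sc",c)
print([np.linalg.norm(C[i]-C[(i+1)%4]).round(3) for i in range(4)],np.mean(C,0).round(4))
C=[onz(d,D(*q),.06) for q in [(293,348),(163,190),(362,97),(498,232)]]
for c in C: sh("top sd",c)
print([np.linalg.norm(C[i]-C[(i+1)%4]).round(3) for i in range(4)],np.mean(C,0).round(4))
# carrier
C=[onz(s,S(*q),.009) for q in [(143,216),(72,325),(22,308)]]
for c in C: sh("car sc",c)
C=[onz(d,D(*q),.009) for q in [(418,562),(557,495),(533,467),(394,516)]]
for c in C: sh("car sd",c)
print([np.linalg.norm(C[i]-C[(i+1)%4]).round(3) for i in range(4)],np.mean(C,0).round(4))
sh("loupe top",onz(s,S(480,258),.12)); sh("loupe top sd",onz(d,D(270,160),.12))
for q in [(174,37),(69,355)]: sh("bot",onz(s,S(*q),.162))
sh("tank",onz(s,S(704,203),.138));sh("beak",onz(s,S(687,373),.12))
for q in [(398,150),(507,153),(602,153)]: sh("yel",onz(s,S(*q),.06))
E
```

```text
top sc [ 0.4416 -0.0732  0.06  ]
top sc [0.4726 0.1824 0.06  ]
top sc [0.754  0.1493 0.06  ]
top sc [ 0.7265 -0.1059  0.06  ]
[np.float64(0.257), np.float64(0.283), np.float64(0.257), np.float64(0.287)] [0.5987 0.0382 0.06  ]
top sd [ 0.4306 -0.0804  0.06  ]
top sd [0.4668 0.1754 0.06  ]
top sd [0.7405 0.1386 0.06  ]
top sd [ 0.7061 -0.1106  0.06  ]
[np.float64(0.258), np.float64(0.276), np.float64(0.252), np.float64(0.277)] [0.586  0.0308 0.06  ]
car sc [ 0.4142 -0.2572  0.009 ]
car sc [ 0.5471 -0.3164  0.009 ]
car sc [ 0.5265 -0.3695  0.009 ]
car sd [ 0.3785 -0.3168  0.009 ]
car sd [ 0.5342 -0.3554  0.009 ]
car sd [ 0.5404 -0.3186  0.009 ]
car sd [ 0.3961 -0.267   0.009 ]
[np.float64(0.16), np.float64(0.037), np.float64(0.153), np.float64(0.053)] [ 0.4623 -0.3144  0.009 ]
loupe top [0.5437 0.0921 0.12  ]
loupe top sd [0.5495 0.0906 0.12  ]
bot [ 0.2995 -0.2137  0.162 ]
bot [ 0.6706 -0.2766  0.162 ]
tank [0.4945 0.308  0.138 ]
beak [0.6706 0.2772 0.12  ]
yel [0.3687 0.0119 0.06  ]
yel [0.3738 0.1253 0.06  ]
yel [0.3749 0.224  0.06  ]
```

```bash
cat >> h.py <<'E'
from scipy.spatial.transform import Rotation as Ro
def to(p,ang=None):
    "delta (cm) in tool axes to world p; ang = desired world heading of tool x, deg"
    o=ctrl.get_obs();R=Ro.from_rotvec(o["tool_rot"]).as_matrix()
    d=R.T@(np.array(p)-o["ee_pos"])*100
    a=np.degrees(np.arctan2(R[1,0],R[0,0]))
    print("t",round(o["time"],2),"ee",np.round(o["ee_pos"],4),"toolx",round(a,2),"tilt",np.round(R[:,2],3),"F",np.round(o["force"],1),"w",round(o["grip_width"],4))
    print("delta cm",d.round(2),"turn",None if ang is None else round(-((ang-a+180)%360-180),2))
E
python3 -c "
from h import *
to([.546,.091,.222],173.3)"
```

```text
t 0.35 ee [0.1577 0.6562 0.2224] toolx 166.49 tilt [-0. -0. -1.] F [-0.8  0.1 -0.7] w 0.088
delta cm [-50.96 -45.88   0.06] turn -6.81
```

move_arm([
  [0, -3.2, -2.9, 0, 0],
  [0, -3.2, -2.9, 0, 0],
  [0, -3.2, -2.9, 0, 0],
  [0, -3.2, -2.9, 0, 0],
  [0, -3.2, -2.9, 0, 0],
  [0, -3.2, -2.9, 0, 0],
  [0, -3.2, -2.9, 0, 0],
  [0, -3.2, -2.9, 0, 0],
  [0, -3.2, -2.9, 0, 0],
  [0, -3.2, -2.9, 0, 0],
  [0, -3.2, -2.9, 0, 0],
  [0, -3.2, -2.9, 0, 0],
])

```text
time: 1.55
ee_pos: [0.4506, 0.2268, 0.223]
tool_rot: [0.369, 3.119, 0.001]
force: [0.7, 0.3, 0.2]
grip_width: 0.0879
```

```bash
python3 -c "
from h import *
to([.546,.091,.222],173.3)"
```

```text
t 1.55 ee [0.4506 0.2268 0.223 ] toolx 166.5 tilt [ 0.001  0.001 -1.   ] F [0.7 0.3 0.2] w 0.0879
delta cm [-12.45 -10.97   0.1 ] turn -6.8
```

move_arm([
  [0, -3.1, -2.7, 0, 0],
  [0, -3.1, -2.7, 0, 0],
  [0, -3.1, -2.7, 0, 0],
  [0, -3.1, -2.8, 0, 0],
  [0, 0, 0, 0, -6.8],
  [0, 0, 0, 0, 0],
])

```text
time: 2.15
ee_pos: [0.5453, 0.092, 0.2226]
tool_rot: [0.186, 3.136, -0.0]
force: [-0.6, -0.0, -0.3]
grip_width: 0.0877
```

```bash
python3 -c "
from h import *
to([.546,.091,.222],173.3)
c=ctrl.capture('wrist');crop(c,0,0,640,400,'w1.png')"
```

```text
t 2.15 ee [0.5453 0.092  0.2226] toolx 173.2 tilt [ 0. -0. -1.] F [-0.6 -0.  -0.3] w 0.0877
delta cm [-0.08 -0.09  0.06] turn -0.1
w1.png scale 1.25
```

View pics/w1.png

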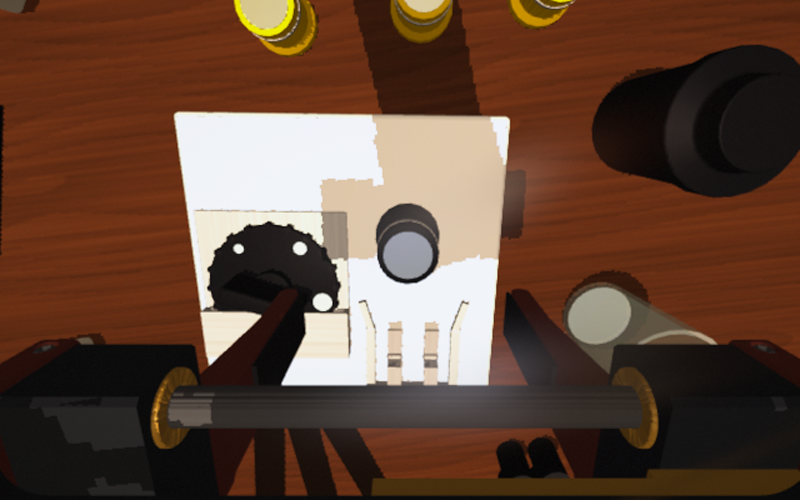

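```bash
python3 -c "
from h import *
c=ctrl.capture('wrist')
w=lambda x,y,z:print(onz(c,(x/1.25,y/1.25),z).round(4))
w(407,257,.12)
w(408,245,.12)
print('corners');w(176,113,.06);w(509,117,.06);w(490,385,.06)
print('flare tips L R');w(469,303,.065);w(360,302,.065)
print('flare bends');w(451,327,.065);w(373,325,.065)
print('dot big');w(322,302,.073);w(300,248,.073);w(239,249,.073)
hsv=cv2.cvtColor(c['image'],cv2.COLOR_RGB2HSV)
crop(c,140,80,420,310,'w1c.png',2.6)
"
```

```text
[0.5524 0.0944 0.12  ]
[0.544  0.0961 0.12  ]
corners
[ 0.4362 -0.0684  0.06  ]
[0.4694 0.1831 0.06  ]
[0.7044 0.1545 0.06  ]
flare tips L R
[0.6173 0.1407 0.065 ]
[0.6051 0.0481 0.065 ]
flare bends
[0.6381 0.1234 0.065 ]
[0.628  0.0561 0.065 ]
dot big
[0.5979 0.018  0.073 ]
[0.5495 0.0087 0.073 ]
[ 0.5445 -0.04    0.073 ]
w1c.png scale 2.6
```

View pics/w1c.png

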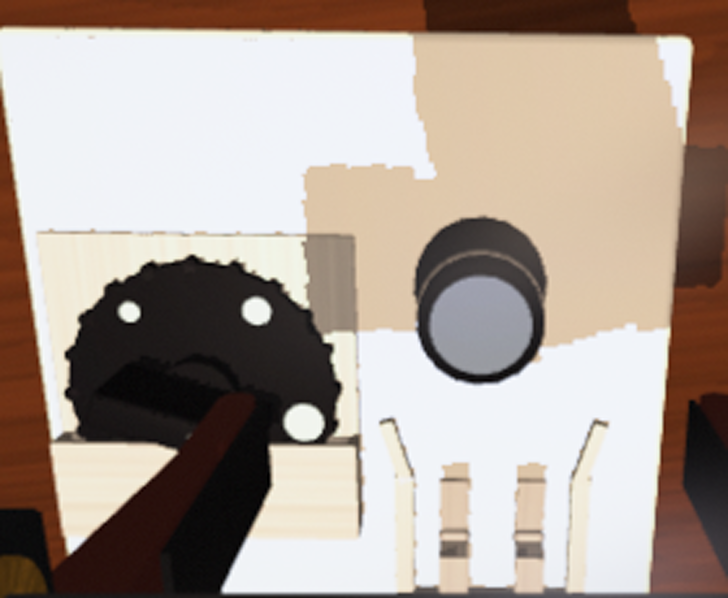

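move_arm([
  [0, -0.3, 0.1, 3, 0],
  [0, 0, 0, 3.5, 0],
  [0, 0, 0, 3.5, 0],
  [0, 0, 0, 2.5, 0],
  [0, 0, 0, 1.6, 0],
  [0, 0, 0, 0, 0],
  [255, 0, 0, 0, 0],
  [255, 0, 0, 0, 0],
  [255, 0, 0, 0, 0],
  [255, 0, 0, 0, 0],
  [255, 0, 0, 0, 0],
], squeeze=15)

```text
time: 3.35
ee_pos: [0.5482, 0.0941, 0.0822]
tool_rot: [0.184, 3.135, 0.001]
force: [0.1, -0.6, 0.1]
grip_width: 0.0515
```

```bash
python3 -c "
from h import *
to([.59,.44,.3],173.3)"
```

```text
t 3.35 ee [0.5482 0.0941 0.0822] toolx 173.28 tilt [ 0.001  0.    -1.   ] F [ 0.1 -0.6  0.1] w 0.0515
delta cm [ -0.12  34.86 -21.77] turn -0.02
```

move_arm([
  [255, 0, 0, 0, 0],
  [255, 0, 0, 0, 0],
  [255, 0, 0, 0, 0],
  [255, 0, 0, -2, 0],
  [255, 0, 0, -4, 0],
  [255, 0, 0, -4.5, 0],
  [255, 0, 1, -4.5, 0],
  [255, 0, 3, -2, 0],
])

```text
time: 4.15
ee_pos: [0.5544, 0.1307, 0.256]
tool_rot: [0.193, 3.131, 0.001]
force: [1.3, 0.3, -1.9]
grip_width: 0.0422
```

```bash
python3 -c "
from h import *
to([.59,.44,.26],173.3)
c=ctrl.capture('wrist');crop(c,0,0,640,400,'w2.png',1)"
```

```text
t 4.15 ee [0.5544 0.1307 0.256 ] toolx 172.95 tilt [ 0.005  0.001 -1.   ] F [ 1.3  0.3 -1.9] w 0.0422
delta cm [ 0.26 31.13 -0.37] turn -0.35
w2.png scale 1
```

View pics/w2.png

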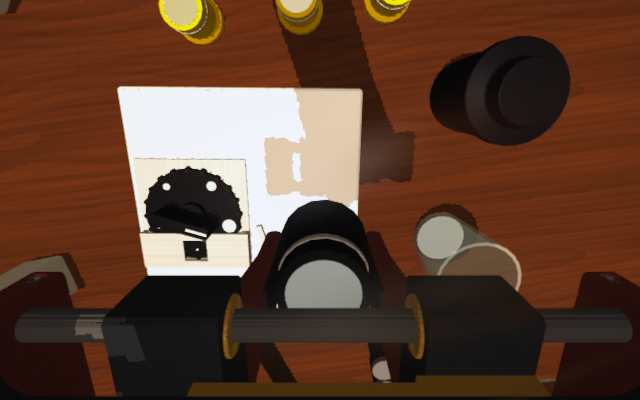

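move_arm([
  [255, 0.1, 4.4, 0, 0],
  [255, 0, 4.4, 0, 0],
  [255, 0, 4.4, 0, 0],
  [255, 0, 4.4, 0, 0],
  [255, 0, 4.4, 0, 0],
  [255, 0, 4.4, 0, 0],
  [255, 0, 4.4, 0, 0],
  [255, 0, 0, 4, 0],
  [255, 0, 0, 4.5, 0],
  [255, 0, 0, 4.5, 0],
  [255, 0, 0, 4.5, 0],
  [255, 0, 0, 3, 0],
])

```text
time: 5.4
ee_pos: [0.5853, 0.438, 0.0416]
tool_rot: [-0.183, -3.132, 0.006]
force: [-0.1, -0.7, -1.2]
grip_width: 0.0422
```

```bash
python3 -c "
from h import *
to([.59,.44,.0225],173.3)
c=ctrl.capture('side');crop(c,200,40,420,240,'s2.png',3)"
```

```text
t 5.4 ee [0.5853 0.438  0.0416] toolx 173.31 tilt [-0.005 -0.004 -1.   ] F [-0.1 -0.7 -1.2] w 0.0422
delta cm [-0.45  0.26  1.9 ] turn 0.01
s2.png scale 3
```

View pics/s2.png

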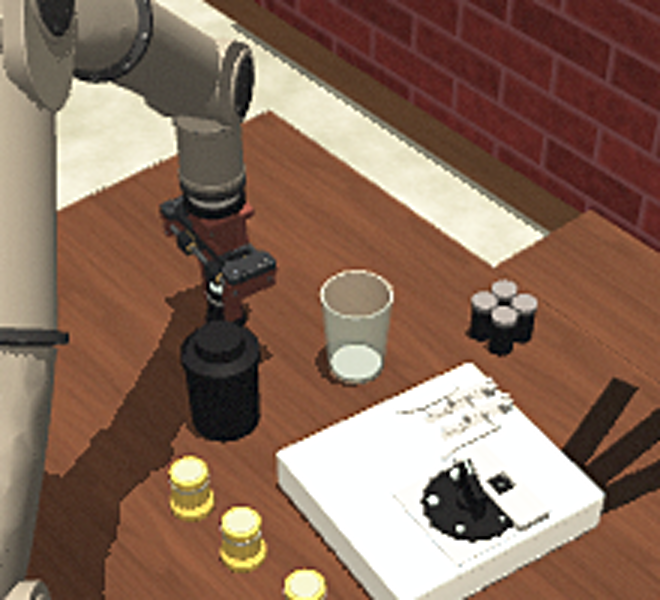

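Clear of the tank and beaker. Lower the last 1.9 cm gently and release.

move_arm([
  [255, 0, 0, 0.9, 0],
  [255, 0, 0, 0.6, 0],
  [255, 0, 0, 0.3, 0],
  [255, 0, 0, 0.1, 0],
  [255, 0, 0, 0, 0],
])

```text
time: 5.95
ee_pos: [0.5882, 0.4401, 0.0288]
tool_rot: [0.184, 3.135, 0.002]
force: [0.5, 0.3, -2.4]
grip_width: 0.0421
```

```bash
python3 -c "
from h import *
to([.59,.44,.0225],173.3)"
```

```text
t 5.95 ee [0.5882 0.4401 0.0288] toolx 173.29 tilt [ 0.001  0.001 -1.   ] F [ 0.5  0.3 -2.4] w 0.0421
delta cm [-0.18  0.01  0.63] turn -0.01
```

move_arm([
  [255, 0, 0, 0.4, 0],
  [255, 0, 0, 0.2, 0],
  [255, 0, 0, 0, 0],
])

```text
time: 6.25
ee_pos: [0.5877, 0.4398, 0.0219]
tool_rot: [0.184, 3.136, 0.001]
force: [-0.2, -0.5, -0.3]
grip_width: 0.042
```

```bash
python3 -c "
from h import *
to([.59,.44,.0225],173.3)"
```

```text
t 6.25 ee [0.5877 0.4398 0.0219] toolx 173.29 tilt [ 0.  0. -1.] F [-0.2 -0.5 -0.3] w 0.042
delta cm [-0.22  0.04 -0.06] turn -0.01
```

move_arm([
  [0, 0, 0, 0, 0],
  [0, 0, 0, 0, 0],
  [0, 0, 0, 0, 0],
  [0, 0, 0, 0, 0],
  [0, 0, 0, 0, 0],
  [0, 0, 0, -1.5, 0],
  [0, 0, 0, -3.5, 0],
  [0, 0, 0, -4.5, 0],
  [0, 0, 0, -4.5, 0],
  [0, 0, 0, -4.5, 0],
  [0, 0, -2, -3.5, 0],
])

```text
time: 7.35
ee_pos: [0.5849, 0.423, 0.246]
tool_rot: [0.178, 3.134, 0.007]
force: [0.2, 1.4, -0.2]
grip_width: 0.0879
```

```bash
python3 -c "
from h import *
to([.43,-.22,.26],173.3)
c=ctrl.capture('wrist');crop(c,0,0,640,400,'w3.png',1)
c=ctrl.capture('scene');crop(c,320,90,620,320,'sc3.png',2.6)"
```

```text
t 7.35 ee [0.5849 0.423  0.246 ] toolx 173.5 tilt [ 0.003  0.004 -1.   ] F [ 0.2  1.4 -0.2] w 0.0879
delta cm [  8.11 -65.63  -1.71] turn 0.2
w3.png scale 1
sc3.png scale 2.6
```

View pics/w3.png

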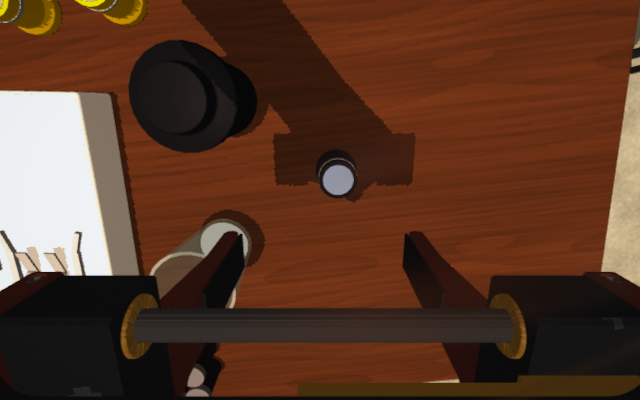

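View pics/sc3.png

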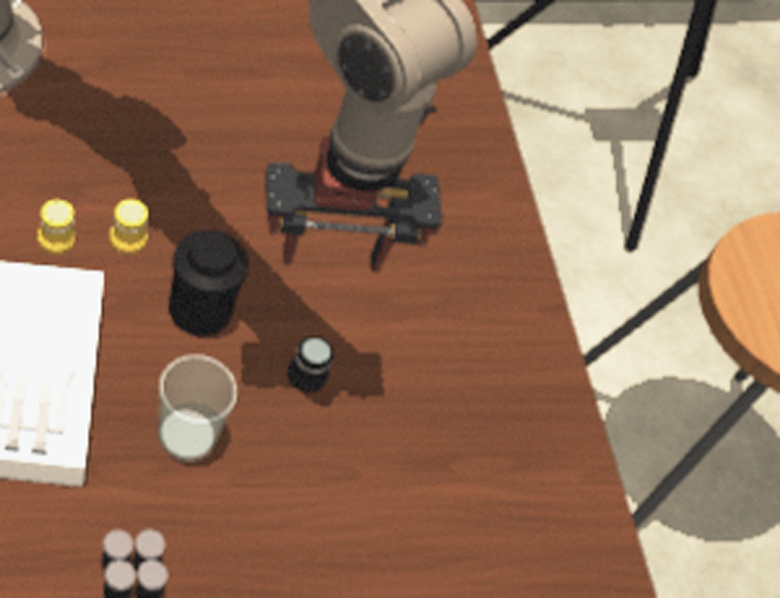

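```bash
cat >> h.py <<'E'
def plan(p,ang,n,ramp=True):
    o=ctrl.get_obs();R=Ro.from_rotvec(o["tool_rot"]).as_matrix();p0=o["ee_pos"]
    a=np.degrees(np.arctan2(R[1,0],R[0,0]));da=(ang-a+180)%360-180
    w=np.ones(n)
    if ramp and n>3:w[0]=w[-1]=.5
    s=np.cumsum(w)/w.sum();s=np.r_[0,s]
    out=[]
    for i in range(n):
        h=np.radians(a+da*s[i]);x=np.array([np.cos(h),np.sin(h),0]);y=np.array([np.sin(h),-np.cos(h),0])
        d=(np.array(p)-p0)*(s[i+1]-s[i])*100
        out.append([round(float(v),1) for v in (d@x,d@y,-d[2],-da*(s[i+1]-s[i]))])
    print("t",round(o["time"],2),np.round(p0,4),round(a,2),"q",np.round(o["qpos"],2));print(out)
E
python3 -c "
from h import *
plan([.44,-.36,.26],66,20)"
```

```text
t 7.45 [0.589  0.4184 0.2502] 173.1 q [-0.86  0.54  0.24  1.42 -0.13  1.19  0.85]
[[0.1, -2.1, -0.0, 2.8], [0.1, -4.2, -0.1, 5.6], [-0.3, -4.2, -0.1, 5.6], [-0.7, -4.1, -0.1, 5.6], [-1.1, -4.0, -0.1, 5.6], [-1.5, -3.9, -0.1, 5.6], [-1.9, -3.7, -0.1, 5.6], [-2.3, -3.5, -0.1, 5.6], [-2.6, -3.3, -0.1, 5.6], [-2.9, -3.0, -0.1, 5.6], [-3.2, -2.7, -0.1, 5.6], [-3.4, -2.4, -0.1, 5.6], [-3.6, -2.0, -0.1, 5.6], [-3.8, -1.7, -0.1, 5.6], [-4.0, -1.3, -0.1, 5.6], [-4.1, -0.9, -0.1, 5.6], [-4.1, -0.5, -0.1, 5.6], [-4.2, -0.1, -0.1, 5.6], [-4.2, 0.3, -0.1, 5.6], [-2.1, 0.4, -0.0, 2.8]]
```

move_arm([
  [0, 0.1, -2.1, 0, 2.8],
  [0, 0.1, -4.2, -0.1, 5.6],
  [0, -0.3, -4.2, -0.1, 5.6],
  [0, -0.7, -4.1, -0.1, 5.6],
  [0, -1.1, -4.0, -0.1, 5.6],
  [0, -1.5, -3.9, -0.1, 5.6],
  [0, -1.9, -3.7, -0.1, 5.6],
  [0, -2.3, -3.5, -0.1, 5.6],
  [0, -2.6, -3.3, -0.1, 5.6],
  [0, -2.9, -3.0, -0.1, 5.6],
  [0, -3.2, -2.7, -0.1, 5.6],
  [0, -3.4, -2.4, -0.1, 5.6],
])

```text
time: 8.65
ee_pos: [0.4967, -0.0543, 0.253]
tool_rot: [-1.832, -2.552, -0.001]
force: [0.2, 0.2, -0.3]
grip_width: 0.0876
```

move_arm([
  [0, -3.6, -2.0, -0.1, 5.6],
  [0, -3.8, -1.7, -0.1, 5.6],
  [0, -4.0, -1.3, -0.1, 5.6],
  [0, -4.1, -0.9, -0.1, 5.6],
  [0, -4.1, -0.5, -0.1, 5.6],
  [0, -4.2, -0.1, -0.1, 5.6],
  [0, -4.2, 0.3, -0.1, 5.6],
  [0, -2.1, 0.4, 0, 2.8],
  [0, 0, 0, 0, 0],
])

```text
time: 9.55
ee_pos: [0.439, -0.3646, 0.26]
tool_rot: [2.626, 1.722, -0.002]
force: [0.9, 0.6, -0.1]
grip_width: 0.0879
```

```bash
python3 -c "
from h import *
to([.44,-.36,.26],66)
c=ctrl.capture('wrist');crop(c,0,0,640,400,'w4.png',1.25)"
```

```text
t 9.55 ee [ 0.439  -0.3646  0.26  ] toolx 66.51 tilt [-0.    -0.002 -1.   ] F [ 0.9  0.6 -0.1] w 0.0879
delta cm [ 0.46 -0.09 -0.  ] turn 0.51
w4.png scale 1.25
```

View pics/w4.png

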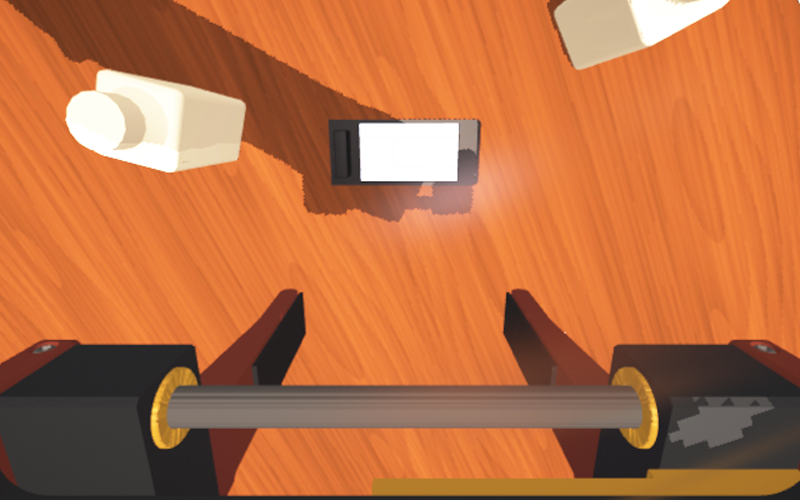

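```bash
python3 -c "
from h import *
c=ctrl.capture('wrist');crop(c,40,40,400,180,'w4c.png',2.2)
w=lambda x,y,z:onz(c,(x/1.25,y/1.25),z)
A=[w(330,120,.009),w(479,120,.009),w(479,185,.009),w(332,185,.009)]
for a in A:print(a.round(4))
print([np.linalg.norm(A[i]-A[(i+1)%4]).round(4) for i in range(4)],np.mean(A,0).round(4))
f=(A[1]+A[2]-A[0]-A[3]);print('yaw',np.degrees(np.arctan2(f[1],f[0])))
u=f/np.linalg.norm(f);C=np.mean(A,0)
print('handle',(C-.06*u).round(4),'img',[w(341,y,.037).round(4) for y in (130,178)])
for q in [(246,101),(239,160),(168,172)]:
  P=w(*q,0);print('bot',P.round(4),'behind handle',((P-C+.06*u)@u).round(4))
"
```

```text
w4c.png scale 2.2
[ 0.4085 -0.2551  0.009 ]
[ 0.5417 -0.3123  0.009 ]
[ 0.5199 -0.3715  0.009 ]
[ 0.3826 -0.3125  0.009 ]
[np.float64(0.1449), np.float64(0.0631), np.float64(0.1494), np.float64(0.063)] [ 0.4632 -0.3129  0.009 ]
yaw -23.24889161686787
handle [ 0.408  -0.2892  0.009 ] img [array([ 0.4182, -0.2694,  0.037 ]), array([ 0.3993, -0.3086,  0.037 ])]
bot [ 0.3393 -0.2058  0.    ] behind handle -0.0961
bot [ 0.3046 -0.2526  0.    ] behind handle -0.1095
bot [ 0.2314 -0.2344  0.    ] behind handle -0.184
```

View pics/w4c.png

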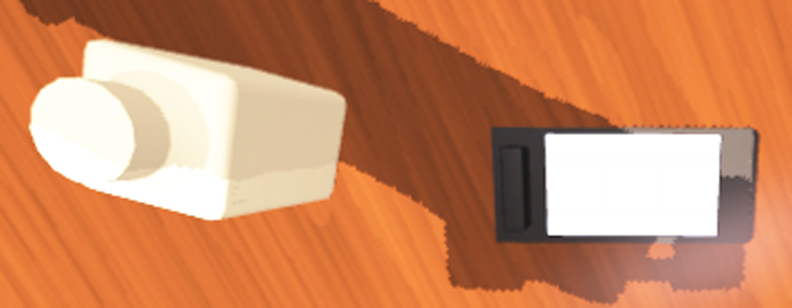

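```bash
python3 -c "
from h import *
to([.4225,-.295,.0145],66.75)"
```

```text
t 9.65 ee [ 0.4407 -0.3609  0.2595] toolx 66.9 tilt [-0.     0.001 -1.   ] F [-0.1 -0.4 -0.1] w 0.088
delta cm [ 5.33 -4.24 24.5 ] turn 0.15
```

move_arm([
  [60, 2.7, -2.1, 1, 0.2],
  [60, 2.6, -2.1, 3, 0],
  [60, 0, 0, 4, 0],
  [60, 0, 0, 4, 0],
  [60, 0, 0, 4, 0],
  [60, 0, 0, 3, 0],
  [60, 0, 0, 2, 0],
  [60, 0, 0, 0, 0],
])

```text
time: 10.45
ee_pos: [0.4223, -0.293, 0.0475]
tool_rot: [-2.617, -1.729, 0.002]
force: [-0.6, -0.0, -0.2]
grip_width: 0.0671
```

```bash
python3 -c "
from h import *
to([.4225,-.295,.0145],66.75)
c=ctrl.capture('wrist');crop(c,0,0,640,400,'w5.png',1.25)"
```

```text
t 10.45 ee [ 0.4223 -0.293   0.0475] toolx 66.88 tilt [-0.004  0.003 -1.   ] F [-0.6 -0.  -0.2] w 0.0671
delta cm [-0.18  0.12  3.3 ] turn 0.13
w5.png scale 1.25
```

View pics/w5.png

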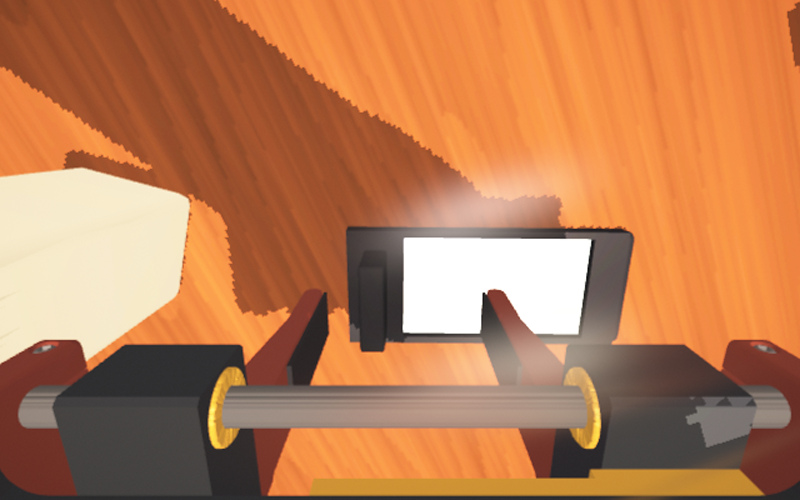

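move_arm([
  [60, -0.2, 0.1, 1, 0],
  [60, 0, 0, 1.2, 0],
  [60, 0, 0, 0.8, 0],
  [60, 0, 0, 0.2, 0],
  [60, 0, 0, 0, 0],
])

```text
time: 11.0
ee_pos: [0.423, -0.2982, 0.0174]
tool_rot: [-2.624, -1.726, 0.0]
force: [-0.5, 0.1, -0.1]
grip_width: 0.0671
```

```bash
python3 -c "
from h import *
to([.4225,-.295,.0145],66.75)"
```

```text
t 11.0 ee [ 0.423  -0.2982  0.0174] toolx 66.68 tilt [-0.001  0.    -1.   ] F [-0.5  0.1 -0.1] w 0.0671
delta cm [ 0.27 -0.18  0.29] turn -0.07
```

move_arm([
  [60, 0.2, 0, 0.3, 0],
  [255, 0, 0, 0, 0],
  [255, 0, 0, 0, 0],
  [255, 0, 0, 0, 0],
  [255, 0, 0, 0, 0],
  [255, 0, 0, 0, 0],
  [255, 0, 0, 0, 0],
  [255, 0, 0, 0, 0],
  [255, 0, 0, 0, 0],
  [255, 0, 0, 0, 0],
], squeeze=45)

```text
time: 12.0
ee_pos: [0.4242, -0.2965, 0.0146]
tool_rot: [2.624, 1.727, 0.0]
force: [0.9, 0.5, 0.2]
grip_width: 0.0118
```

```bash
python3 -c "
from h import *
to([.4225,-.295,.0145],66.75)
c=ctrl.capture('wrist');crop(c,0,0,640,400,'w6.png',1.25)"
```

```text
t 12.0 ee [ 0.4242 -0.2965  0.0146] toolx 66.69 tilt [ 0. -0. -1.] F [0.9 0.5 0.2] w 0.0118
delta cm [ 0.07 -0.22  0.01] turn -0.06
w6.png scale 1.25
```

View pics/w6.png

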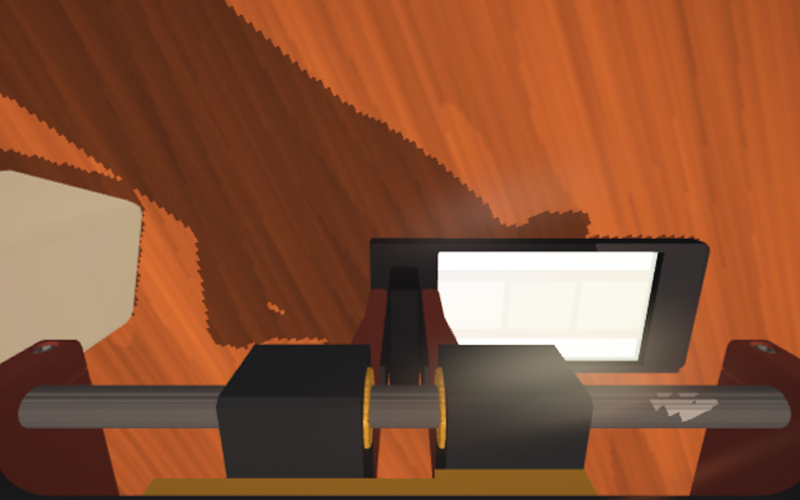

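```bash
cat >> h.py <<'E'
def inh(c,pts,z,o=None):
    "points in gripper frame: along jaw (tool y heading) and tool x, from TCP (mm)"
    o=ctrl.get_obs();R=Ro.from_rotvec(o["tool_rot"]).as_matrix()
    for q in pts:
        P=onz(c,q,z);d=P-o["ee_pos"];print(q,P.round(4),"jaw",(d@R[:,1]*1000).round(1),"tx",(d@R[:,0]*1000).round(1))
E
python3 -c "
from h import *
c=ctrl.capture('wrist')
inh(c,[(371/1.25,239/1.25),(705/1.25,243/1.25),(600/1.25,241/1.25),(685/1.25,372/1.25)],.009)
inh(c,[(390/1.25,267/1.25),(417/1.25,267/1.25)],.037)
"
```

```text
(296.8, 191.2) [ 0.4247 -0.2617  0.009 ] jaw -13.3 tx 32.1
(564.0, 194.4) [ 0.5555 -0.32    0.009 ] jaw 129.9 tx 30.4
(480.0, 192.8) [ 0.5144 -0.3013  0.009 ] jaw 84.7 tx 31.2
(548.0, 297.6) [ 0.534  -0.3796  0.009 ] jaw 133.7 tx -33.0
(312.0, 213.6) [ 0.4318 -0.268   0.037 ] jaw -4.3 tx 29.1
(333.6, 213.6) [ 0.4408 -0.2719  0.037 ] jaw 5.5 tx 29.1
```

move_arm([
  [255, 0, 0, -0.5, 0],
  [255, 0, 0, -1, 0],
  [255, 0, 0, -2, 0],
  [255, 0, 0, -3, 0],
  [255, 0, 0, -4, 0],
  [255, 0, 0, -4, 0],
  [255, 0, 0, -3, 0],
  [255, 0, 0, -1, 0],
  [255, 0, 0, 0, 0],
])

```text
time: 13.0
ee_pos: [0.4248, -0.2965, 0.2008]
tool_rot: [2.623, 1.726, 0.004]
force: [0.2, 0.8, -1.9]
grip_width: 0.0117
```

```bash
python3 -c "
from h import *
plan([.4595,.1124,.17],83.1,13)
c=ctrl.capture('wrist');crop(c,0,0,640,400,'w7.png',1)
c=ctrl.capture('side');crop(c,240,130,460,320,'s7.png',3)"
```

```text
t 13.0 [ 0.4248 -0.2965  0.2008] 66.71 q [-0.23  0.33  0.88  1.99 -0.31  0.96  0.41]
[[1.6, -0.5, 0.1, -0.7], [3.3, -1.0, 0.3, -1.4], [3.3, -1.0, 0.3, -1.4], [3.3, -0.9, 0.3, -1.4], [3.3, -0.8, 0.3, -1.4], [3.3, -0.7, 0.3, -1.4], [3.4, -0.6, 0.3, -1.4], [3.4, -0.6, 0.3, -1.4], [3.4, -0.5, 0.3, -1.4], [3.4, -0.4, 0.3, -1.4], [3.4, -0.3, 0.3, -1.4], [3.4, -0.2, 0.3, -1.4], [1.7, -0.1, 0.1, -0.7]]
w7.png scale 1
s7.png scale 3
```

View pics/w7.png

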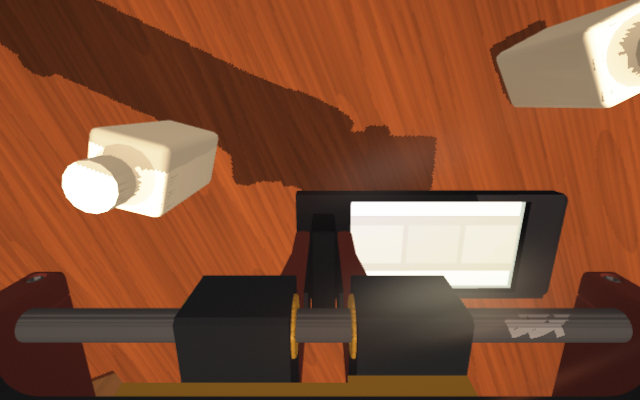

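View pics/s7.png

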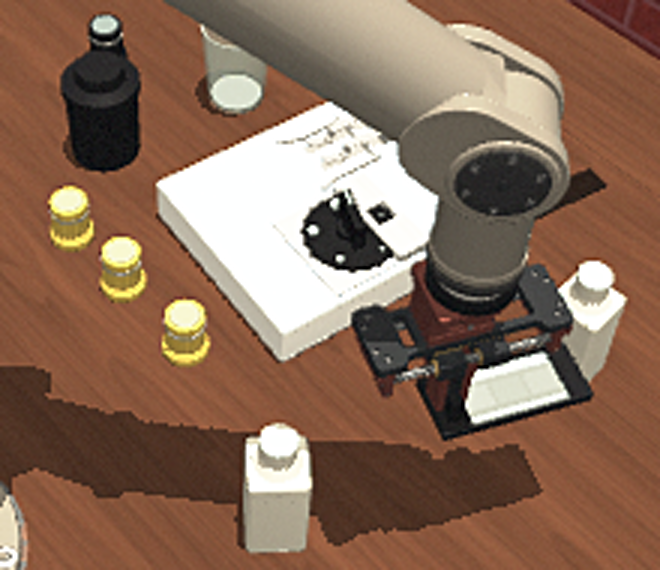

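move_arm([
  [255, 1.6, -0.5, 0.1, -0.7],
  [255, 3.3, -1.0, 0.3, -1.4],
  [255, 3.3, -1.0, 0.3, -1.4],
  [255, 3.3, -0.9, 0.3, -1.4],
  [255, 3.3, -0.8, 0.3, -1.4],
  [255, 3.3, -0.7, 0.3, -1.4],
  [255, 3.4, -0.6, 0.3, -1.4],
  [255, 3.4, -0.6, 0.3, -1.4],
  [255, 3.4, -0.5, 0.3, -1.4],
  [255, 3.4, -0.4, 0.3, -1.4],
  [255, 3.4, -0.3, 0.3, -1.4],
  [255, 3.4, -0.2, 0.3, -1.4],
])

```text
time: 14.3
ee_pos: [0.4565, 0.0966, 0.1638]
tool_rot: [-2.355, -2.078, 0.005]
force: [0.5, 0.8, -1.5]
grip_width: 0.0116
```

move_arm([
  [255, 1.7, -0.1, 0.1, -0.7],
  [255, 0, 0, 1, 0],
  [255, 0, 0, 1, 0],
  [255, 0, 0, 0, 0],
  [255, 0, 0, 0, 0],
])

```text
time: 14.8
ee_pos: [0.4586, 0.1107, 0.1442]
tool_rot: [2.347, 2.088, -0.003]
force: [0.3, -0.2, -1.3]
grip_width: 0.0118
```

```bash
python3 -c "
from h import *
to([.4595,.1124,.12],83.1)
c=ctrl.capture('wrist');crop(c,0,0,640,400,'w8.png',1.25)
c=ctrl.capture('scene');crop(c,240,140,420,285,'sc8.png',4)"
```

```text
t 14.8 ee [0.4586 0.1107 0.1442] toolx 83.31 tilt [-0.001 -0.001 -1.   ] F [ 0.3 -0.2 -1.3] w 0.0118
delta cm [0.19 0.08 2.42] turn 0.21
w8.png scale 1.25
sc8.png scale 4
```

View pics/w8.png

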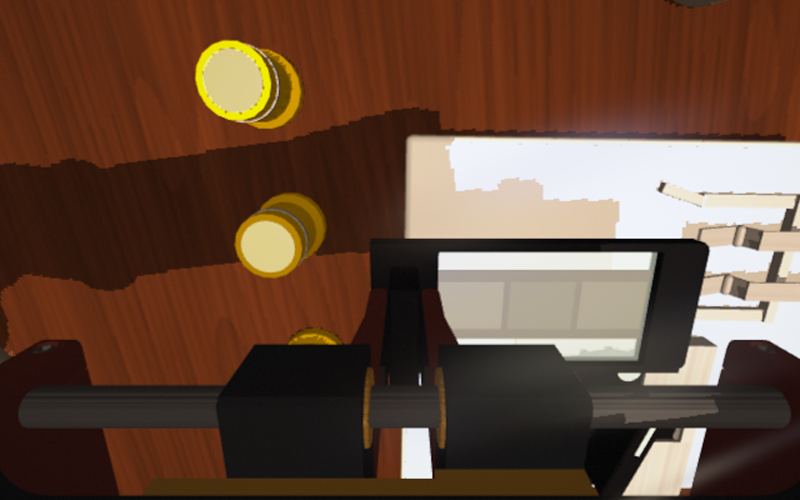

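View pics/sc8.png

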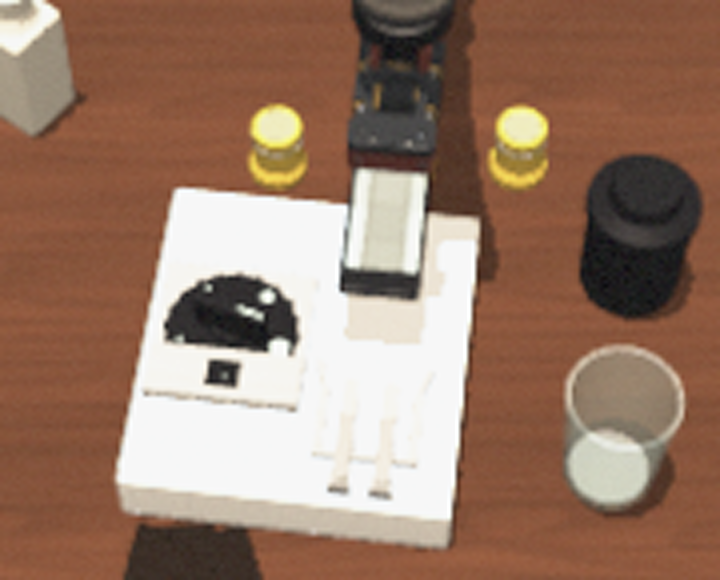

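```bash
python3 -c "
from h import *
c=ctrl.capture('wrist');crop(c,500,100,640,300,'w8c.png',4)
crop(c,500,100,640,220,'w8d.png',5.7)
inh(c,[(410/1.25,137/1.25),(790/1.25,143/1.25),(405/1.25,236/1.25)],.06)"
```

```text
w8c.png scale 4
w8d.png scale 5.7
(328.0, 109.6) [0.4718 0.1832 0.06  ] jaw 4.3 tx 72.3
(632.0, 114.4) [0.6943 0.154  0.06  ] jaw 228.6 tx 68.8
(324.0, 188.8) [0.462  0.1239 0.06  ] jaw 1.4 tx 12.2
```

View pics/w8d.png

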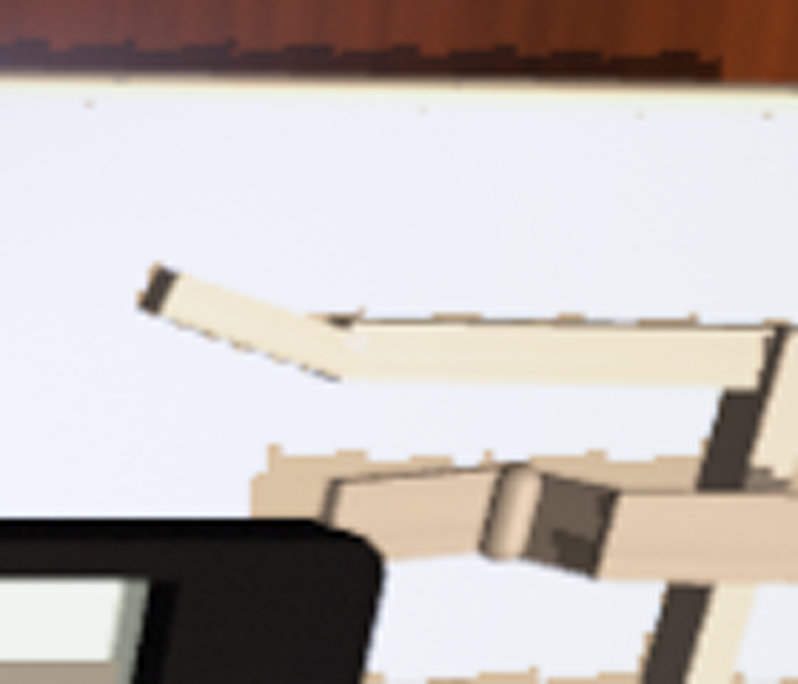

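```bash
python3 -c "
from h import *
c=ctrl.capture('wrist')
q=lambda x,y:(500+x/5.7,100+y/5.7)
inh(c,[q(340,380),q(755,386),q(145,310)],.065)
inh(c,[q(350,322),q(770,327)],.065)
print('stop face at base');inh(c,[q(700,488),q(640,684)],.06)
print('stop top front');inh(c,[q(722,390)],.067)
print('edge');inh(c,[q(0,75),q(790,88)],.06)
print('carrier now, z=.1296+.009');inh(c,[(371/1.25,239/1.25),(690/1.25,240/1.25),(708/1.25,260/1.25)],.1388)
"
```

```text
(559.6491228070175, 166.66666666666669) [0.6414 0.1222 0.065 ] jaw 179.7 tx 30.8
(632.4561403508771, 167.71929824561403) [0.6963 0.115  0.065 ] jaw 235.1 tx 30.0
(525.438596491228, 154.3859649122807) [0.6151 0.1346 0.065 ] jaw 152.2 tx 40.1
(561.4035087719299, 156.49122807017545) [0.642  0.1299 0.065 ] jaw 179.4 tx 38.5
(635.0877192982456, 157.36842105263156) [0.697  0.1228 0.065 ] jaw 234.9 tx 37.8
stop face at base
(622.8070175438596, 185.6140350877193) [0.6956 0.0998 0.06  ] jaw 236.2 tx 14.7
(612.280701754386, 220.0) [0.6912 0.0714 0.06  ] jaw 235.1 tx -14.0
stop top front
(626.6666666666666, 168.42105263157896) [0.6901 0.1156 0.067 ] jaw 228.9 tx 29.8
edge
(500.0, 113.15789473684211) [0.5977 0.1665 0.06  ] jaw 131.2 tx 69.8
(638.5964912280701, 115.43859649122807) [0.6996 0.1531 0.06  ] jaw 234.0 tx 68.2
carrier now, z=.1296+.009
(296.8, 191.2) [0.4496 0.145  0.1388] jaw -13.4 tx 31.5
(552.0, 192.0) [0.5856 0.1288 0.1388] jaw 123.6 tx 31.0
(566.4, 208.0) [0.5942 0.1187 0.1388] jaw 133.2 tx 22.0
```

move_arm([
  [255, 0, 0, 0, 0.8],
  [255, 0, 0, 1.5, 0],
  [255, 0, 0, 2, 0],
  [255, 0, 0, 1.5, 0],
  [255, 0, 0, 1, 0],
  [255, 0, 0, 0.4, 0],
  [255, 0, 0, 0, 0],
  [255, 0, 0, 0, 0],
])

```text
time: 15.8
ee_pos: [0.4595, 0.1127, 0.0812]
tool_rot: [2.359, 2.075, 0.001]
force: [-0.2, -0.3, -0.6]
grip_width: 0.0118
```

```bash
python3 -c "
from h import *
to([.4595,.1124,.0746],82.5)
c=ctrl.capture('wrist');crop(c,440,100,640,240,'w9.png',4)
import numpy as np
inh(c,[(328,109.6)],.06)"
```

```text
t 15.8 ee [0.4595 0.1127 0.0812] toolx 82.68 tilt [ 0.001  0.    -1.   ] F [-0.2 -0.3 -0.6] w 0.0118
delta cm [-0.03  0.01  0.66] turn 0.18
w9.png scale 4
(328, 109.6) [0.4722 0.1854 0.06  ] jaw 3.3 tx 73.7
```

View pics/w9.png

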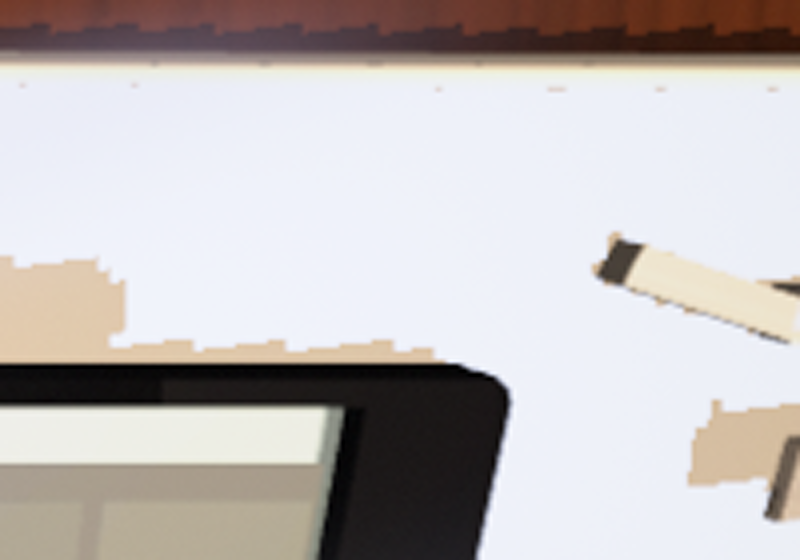

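```bash
python3 -c "
from h import *
c=ctrl.capture('wrist')
q=lambda x,y:(440+x/4,100+y/4)
print('edge');inh(c,[q(5,58),q(795,68)],.06)
print('carrier');inh(c,[q(5,366),q(430,364),(371/1.25,239/1.25)],.0756)
print('rail flare tip, bend');inh(c,[q(600,278),q(795,340)],.065)
crop(c,240,80,640,300,'w9b.png',2)
"
```

```text
edge
(441.25, 114.5) [0.5334 0.175  0.06  ] jaw 65.4 tx 71.1
(638.75, 117.0) [0.641  0.1599 0.06  ] jaw 174.0 tx 69.8
carrier
(441.25, 191.5) [0.5269 0.1361 0.0756] jaw 63.9 tx 31.7
(547.5, 191.0) [0.5834 0.1291 0.0756] jaw 120.8 tx 32.0
(296.8, 191.2) [0.4503 0.1461 0.0756] jaw -13.3 tx 31.9
rail flare tip, bend
(590.0, 169.5) [0.6133 0.1349 0.065 ] jaw 149.8 tx 41.5
(638.75, 185.0) [0.6416 0.1223 0.065 ] jaw 179.5 tx 32.6
w9b.png scale 2
```

View pics/w9b.png

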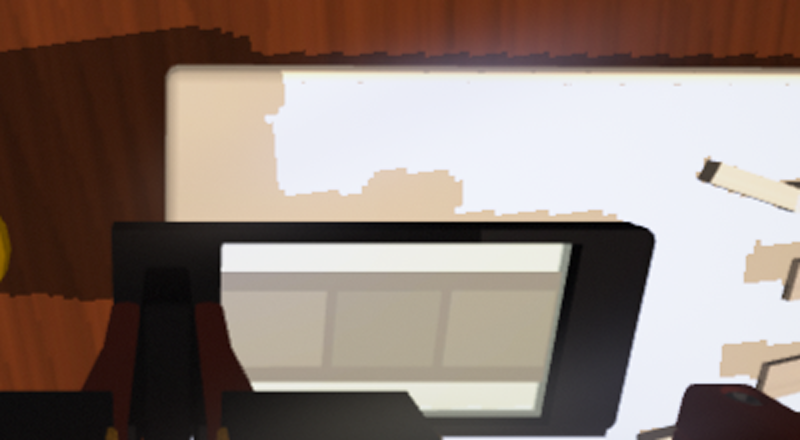

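move_arm([
  [255, 0.05, 0, 0.3, 0.5],
  [255, 0, 0, 0.2, 0],
  [255, 0, 0, 0.1, 0],
  [255, 0, 0, 0, 0],
])

```text
time: 16.3
ee_pos: [0.459, 0.1131, 0.0746]
tool_rot: [-2.367, -2.065, -0.0]
force: [0.3, 0.1, -1.8]
grip_width: 0.0121
```

```bash
python3 -c "
from h import *
to([.4595,.1124,.0746],82.2)"
```

```text
t 16.3 ee [0.459  0.1131 0.0746] toolx 82.19 tilt [-0.  0. -1.] F [ 0.3  0.1 -1.8] w 0.0121
delta cm [-0.07  0.06  0.  ] turn -0.01
```

move_arm([
  [255, 0, 0.5, 0.1, 0],
  [255, 0, 0.8, 0, 0],
  [255, 0, 0.8, 0, 0],
  [255, 0, 0.7, 0, 0],
  [255, 0, 0.2, 0, 0],
  [255, 0, 0, 0, 0],
])

```text
time: 16.9
ee_pos: [0.4864, 0.1098, 0.0744]
tool_rot: [-2.363, -2.062, 0.005]
force: [-12.4, 2.4, 22.3]
grip_width: 0.012
```

```bash
python3 -c "
from h import *
to([.4595,.1124,.0746],82.2)
c=ctrl.capture('wrist');crop(c,340,80,640,300,'w10.png',2.66)"
```

```text
t 16.9 ee [0.4864 0.1098 0.0744] toolx 82.21 tilt [-0.006  0.002 -1.   ] F [-12.4   2.4  22.3] w 0.012
delta cm [-0.11 -2.7  -0.01] turn 0.01
w10.png scale 2.66
```

View pics/w10.png

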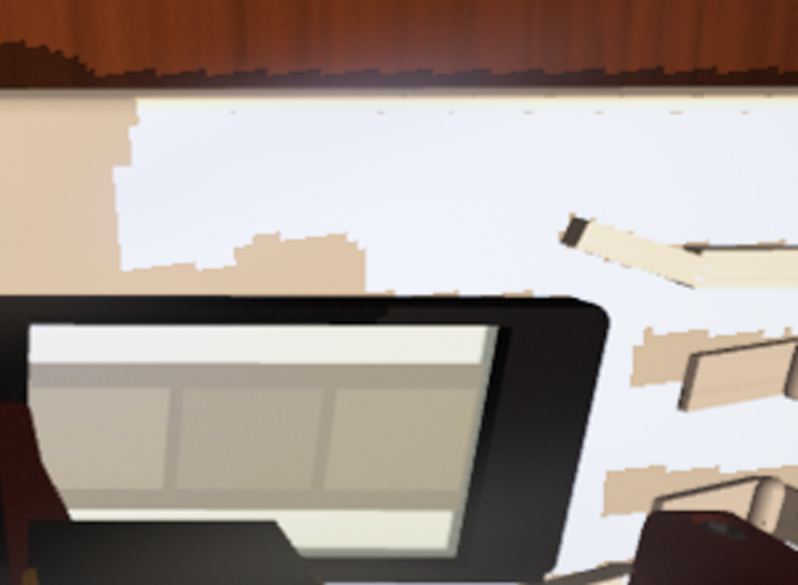

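move_arm([
  [255, 0, 0, -0.08, 0],
  [255, 0, 0, 0, 0],
])

```text
time: 17.15
ee_pos: [0.4889, 0.109, 0.0745]
tool_rot: [2.367, 2.065, 0.001]
force: [-0.3, -0.6, -1.6]
grip_width: 0.0118
```

```bash
python3 -c "
from h import *
to([.4595,.1124,.0746],82.2)
c=ctrl.capture('wrist')
crop(c,340,80,640,300,'w11.png',2.66)
q=lambda x,y:(340+x/2.66,80+y/2.66)
print('edge');inh(c,[q(5,90),q(795,92)],.06)
print('carrier');inh(c,[q(5,297),q(560,297)],.0695)
print('flare,bend,railend');inh(c,[q(562,243),q(695,287),q(798,287)],.065)
"
```

```text
t 17.15 ee [0.4889 0.109  0.0745] toolx 82.19 tilt [ 0.001  0.    -1.   ] F [-0.3 -0.6 -1.6] w 0.0118
delta cm [-0.06 -2.96 -0.01] turn -0.01
w11.png scale 2.66
edge
(341.8796992481203, 113.8345864661654) [0.5092 0.1787 0.06  ] jaw 10.5 tx 71.8
(638.8721804511279, 114.58646616541353) [0.6643 0.157  0.06  ] jaw 167.1 tx 71.4
carrier
(341.8796992481203, 191.65413533834584) [0.5039 0.1391 0.0695] jaw 10.6 tx 31.9
(550.5263157894736, 191.65413533834584) [0.6141 0.124  0.0695] jaw 121.9 tx 31.9
flare,bend,railend
(551.2781954887218, 171.35338345864662) [0.6169 0.1338 0.065 ] jaw 123.4 tx 42.0
(601.2781954887218, 187.89473684210526) [0.6446 0.1208 0.065 ] jaw 152.5 tx 32.8
(640.0, 187.89473684210526) [0.6655 0.1179 0.065 ] jaw 173.7 tx 32.8
```

View pics/w11.png

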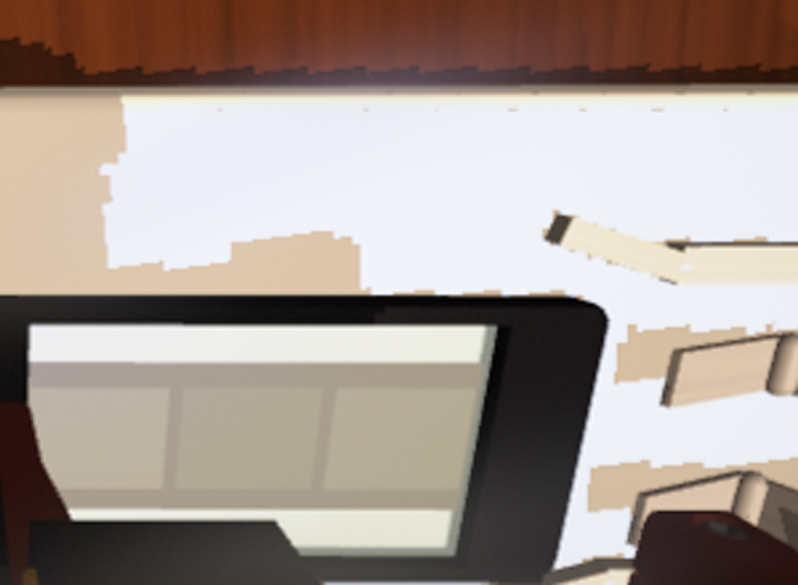

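move_arm([
  [255, 0, 0.4, 0.02, 0],
  [255, 0, 0.7, 0, 0],
  [255, 0, 0.7, 0, 0],
  [255, 0, 0.7, 0, 0],
  [255, 0, 0.4, 0, 0],
  [255, 0, 0, 0, 0],
])

```text
time: 17.8
ee_pos: [0.5134, 0.1059, 0.0744]
tool_rot: [-2.361, -2.061, 0.009]
force: [-17.7, 2.8, 24.2]
grip_width: 0.0119
```

```bash
python3 -c "
from h import *
to([.4595,.1124,.0746],82.2)
c=ctrl.capture('wrist')
crop(c,340,80,640,300,'w12.png',2.66)
"
```

```text
t 17.8 ee [0.5134 0.1059 0.0744] toolx 82.23 tilt [-0.01   0.002 -1.   ] F [-17.7   2.8  24.2] w 0.0119
delta cm [-0.09 -5.43  0.03] turn 0.03
w12.png scale 2.66
```

View pics/w12.png

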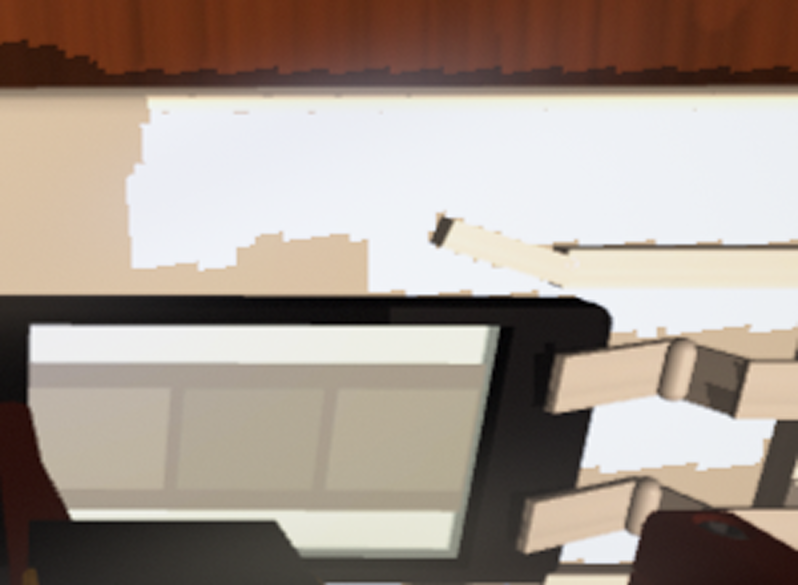

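move_arm([
  [255, 0, 0, -0.06, 0],
  [255, 0, 0, 0, 0],
])

```text
time: 18.05
ee_pos: [0.5148, 0.1056, 0.0744]
tool_rot: [-2.363, -2.063, 0.006]
force: [-9.2, 2.3, 8.5]
grip_width: 0.0119
```

```bash
python3 -c "
from h import *
to([.4595,.1124,.0746],82.2)
"
```

```text
t 18.05 ee [0.5148 0.1056 0.0744] toolx 82.24 tilt [-0.006  0.001 -1.   ] F [-9.2  2.3  8.5] w 0.0119
delta cm [-0.07 -5.57  0.01] turn 0.04
```

move_arm([
  [255, 0, 0.5, 0, 0],
  [255, 0, 0.7, 0, 0],
  [255, 0, 0.7, 0, 0],
  [255, 0, 0.4, 0, 0],
  [255, 0, 0, 0, 0],
])

```text
time: 18.55
ee_pos: [0.5353, 0.1029, 0.0744]
tool_rot: [-2.36, -2.061, 0.011]
force: [-14.7, 2.6, 14.4]
grip_width: 0.0119
```

```bash
python3 -c "
from h import *
to([.4595,.1124,.0746],82.2)
c=ctrl.capture('wrist')
crop(c,340,80,640,300,'w13.png',2.66)
"
```

```text
t 18.55 ee [0.5353 0.1029 0.0744] toolx 82.25 tilt [-0.011  0.002 -1.   ] F [-14.7   2.6  14.4] w 0.0119
delta cm [-0.08 -7.64  0.06] turn 0.05
w13.png scale 2.66
```

View pics/w13.png

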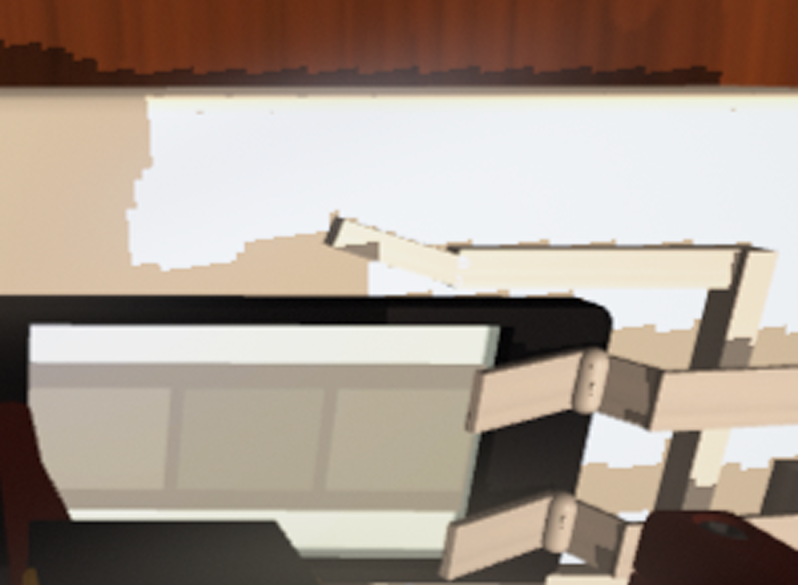

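move_arm([
  [255, 0, 0.5, 0, 0],
  [255, 0, 0.6, 0, 0],
  [255, 0, 0.5, 0, 0],
  [255, 0, 0.3, 0, 0],
  [255, 0, 0, 0, 0],
])

```text
time: 19.1
ee_pos: [0.5562, 0.1001, 0.0744]
tool_rot: [-2.363, -2.062, 0.007]
force: [-9.5, 2.1, 10.7]
grip_width: 0.0118
```

```bash
python3 -c "
from h import *
to([.4595,.1124,.0746],82.2)
c=ctrl.capture('wrist')
crop(c,340,80,640,300,'w14.png',2.66)
"
```

```text
t 19.1 ee [0.5562 0.1001 0.0744] toolx 82.23 tilt [-0.007  0.001 -1.   ] F [-9.5  2.1 10.7] w 0.0118
delta cm [-0.09 -9.75  0.05] turn 0.03
w14.png scale 2.66
```

View pics/w14.png

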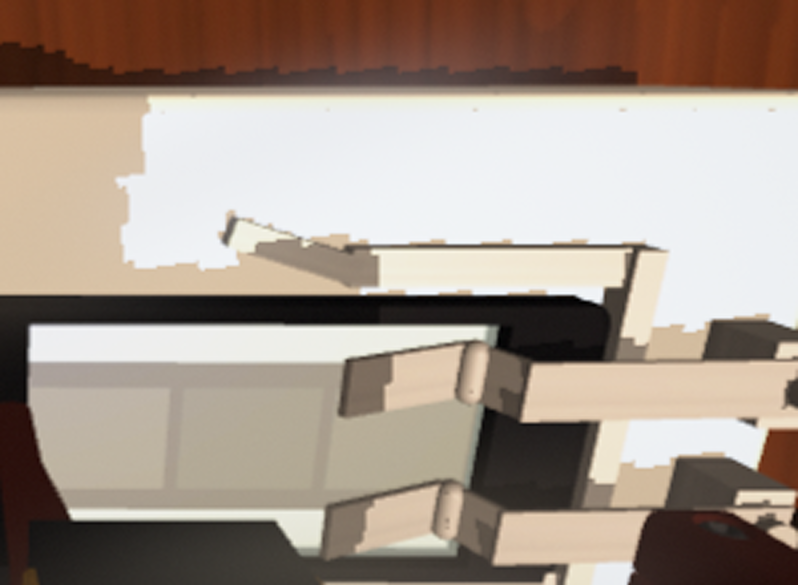

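move_arm([
  [255, 0, 0.2, -0.02, 0],
  [255, 0, 0.1, 0, 0],
  [255, 0, 0, 0, 0],
])

```text
time: 19.45
ee_pos: [0.558, 0.0998, 0.0744]
tool_rot: [-2.361, -2.062, 0.009]
force: [-13.1, 1.6, 11.8]
grip_width: 0.0119
```

```bash
python3 -c "
from h import *
to([.4595,.1124,.0746],82.2)
c=ctrl.capture('wrist')
crop(c,440,140,640,290,'w15.png',4)
"
```

```text
t 19.45 ee [0.558  0.0998 0.0744] toolx 82.25 tilt [-0.009  0.001 -1.   ] F [-13.1   1.6  11.8] w 0.0119
delta cm [-0.08 -9.93  0.06] turn 0.05
w15.png scale 4
```

View pics/w15.png

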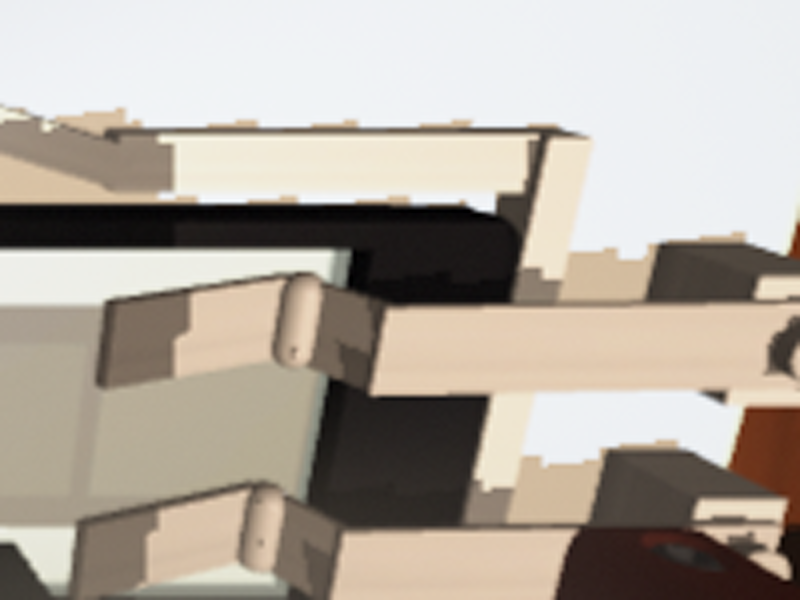

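move_arm([
  [255, 0, 0.2, 0, 0],
  [255, 0, 0.1, 0, 0],
  [255, 0, 0, 0, 0],
])

```text
time: 19.8
ee_pos: [0.558, 0.0998, 0.0743]
tool_rot: [-2.357, -2.059, 0.015]
force: [-22.8, 2.8, 22.2]
grip_width: 0.0118
```

move_arm([
  [255, 0, 0.2, 0, 0],
  [255, 0, 0, 0, 0],
])

```text
time: 20.0
ee_pos: [0.558, 0.0998, 0.0743]
tool_rot: [-2.355, -2.057, 0.019]
force: [-28.7, 3.5, 30.0]
grip_width: 0.0117
```

```bash
python3 -c "
from h import *
to([.4595,.1124,.0746],82.2)
c=ctrl.capture('wrist')
crop(c,440,140,640,290,'w16.png',4)
"
```

```text
t 20.0 ee [0.558  0.0998 0.0743] toolx 82.28 tilt [-0.019  0.003 -1.   ] F [-28.7   3.5  30. ] w 0.0117
delta cm [-0.08 -9.93  0.17] turn 0.08
w16.png scale 4
```

View pics/w16.png

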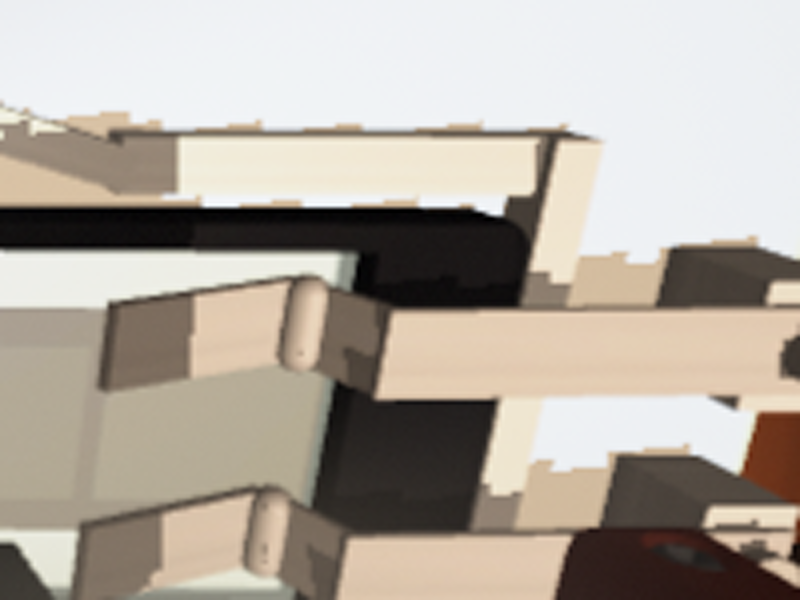

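move_arm([
  [255, 0, -0.3, -0.03, 0],
  [255, 0, -0.25, -0.02, 0],
  [255, 0, 0, 0, 0],
])

```text
time: 20.35
ee_pos: [0.5581, 0.0997, 0.0744]
tool_rot: [-2.363, -2.063, 0.008]
force: [-8.1, 1.4, 3.8]
grip_width: 0.0118
```

```bash
python3 -c "
from h import *
to([.4595,.1124,.0746],82.2)
"
```

```text
t 20.35 ee [0.5581 0.0997 0.0744] toolx 82.26 tilt [-0.007  0.001 -1.   ] F [-8.1  1.4  3.8] w 0.0118
delta cm [-0.07 -9.94  0.05] turn 0.06
```

Still home with low force. Open partly and lift away.

move_arm([
  [140, 0, 0, 0, 0],
  [140, 0, 0, 0, 0],
  [140, 0, 0, 0, 0],
  [140, 0, 0, 0, 0],
  [140, 0, 0, -0.5, 0],
  [140, 0, 0, -1.5, 0],
  [140, 0, 0, -3, 0],
  [140, 0, 0, -4, 0],
  [140, 0, 0, -4, 0],
  [140, 0, 0, -3, 0],
  [140, 0, 0, 0, 0],
])

```text
time: 21.45
ee_pos: [0.5644, 0.0989, 0.2411]
tool_rot: [2.366, 2.062, 0.013]
force: [0.2, -0.3, -0.2]
grip_width: 0.0392
```

```bash
python3 -c "
from h import *
to([.5835,-.02,.25],82.2)
c=ctrl.capture('wrist')
crop(c,0,0,640,400,'w17.png',1.25)
"
```

```text
t 21.45 ee [0.5644 0.0989 0.2411] toolx 82.14 tilt [ 0.008  0.003 -1.   ] F [ 0.2 -0.3 -0.2] w 0.0392
delta cm [-11.51   3.52  -0.91] turn -0.06
w17.png scale 1.25
```

View pics/w17.png

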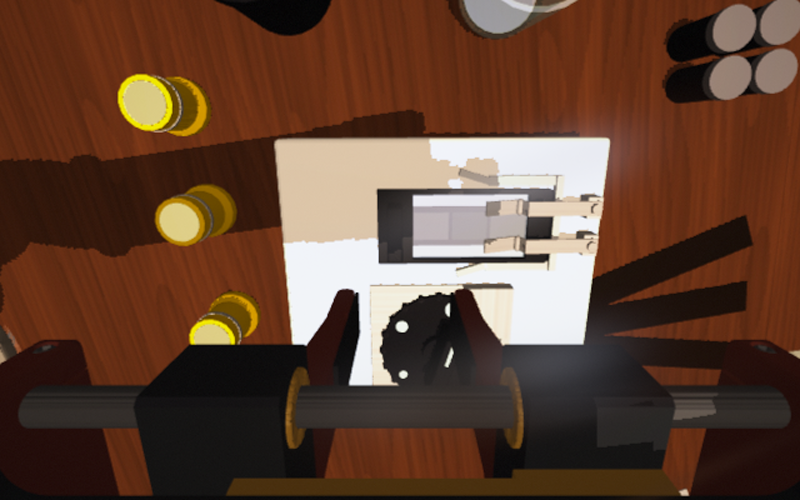

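```bash
python3 -c "
from h import *
plan([.5836,-.0205,.20],69,5)
c=ctrl.capture('wrist')
crop(c,200,90,500,300,'w17b.png',2.66)
A=[onz(c,(x/1.25,y/1.25),.06) for x,y in [(276,140),(609,139),(586,343)]]
for a in A:print(a.round(4))
d=A[1]-A[0];print(np.linalg.norm(d),np.arctan2(d[1],d[0]));print('c',)
m=(A[0]+A[1])/2;y=-.127;u=np.array([np.cos(y),np.sin(y)]);v=np.array([-u[1],u[0]]);print('center',m[:2]-.13*v)
"
```

```text
t 21.5 [0.5631 0.099  0.2387] 82.17 q [-0.82  0.34  0.69  1.83 -0.25  1.06 -0.18]
[[-1.4, 0.5, 0.5, 1.6], [-2.9, 1.0, 1.0, 3.3], [-2.8, 1.2, 1.0, 3.3], [-2.7, 1.3, 1.0, 3.3], [-1.3, 0.7, 0.5, 1.6]]
w17b.png scale 2.66
[0.4711 0.1817 0.06  ]
[0.7399 0.1456 0.06  ]
[ 0.7191 -0.0391  0.06  ]
0.27122785549208756 -0.13368634829000506
c
center [0.58904053 0.03469697]
```

View pics/w17b.png

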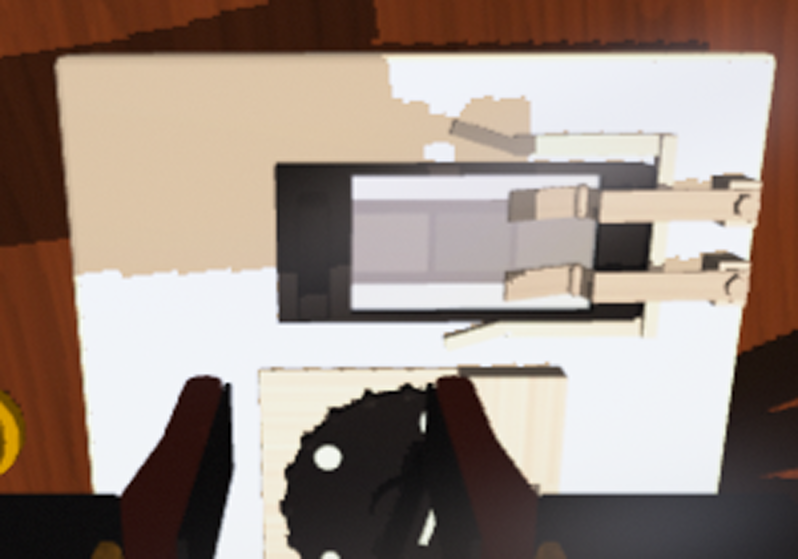

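move_arm([
  [0, -1.4, 0.5, 0.5, 1.6],
  [0, -2.9, 1.0, 1.0, 3.3],
  [0, -2.9, 1.2, 1.0, 3.3],
  [0, -2.8, 1.2, 1.0, 3.3],
  [0, -1.4, 0.6, 0.5, 1.6],
  [0, 0, 0, 0, 0],
  [0, 0, 0, 0, 0],
])

```text
time: 22.25
ee_pos: [0.5797, -0.0215, 0.1951]
tool_rot: [-2.586, -1.782, 0.001]
force: [-0.3, -0.3, 0.4]
grip_width: 0.0871
```

```bash
python3 -c "
from h import *
to([.582,-.0225,.20],69)
c=ctrl.capture('wrist')
crop(c,200,100,460,300,'w18.png',3)
s=ctrl.capture('scene');crop(s,260,180,370,280,'sc18.png',6)
d=ctrl.capture('side');crop(d,290,150,410,250,'sd18.png',6)
"
```

```text
t 22.25 ee [ 0.5797 -0.0215  0.1951] toolx 69.13 tilt [-0.001  0.    -1.   ] F [-0.3 -0.3  0.4] w 0.0871
delta cm [-0.01  0.25 -0.49] turn 0.13
w18.png scale 3
sc18.png scale 6
sd18.png scale 6
```

View pics/w18.png

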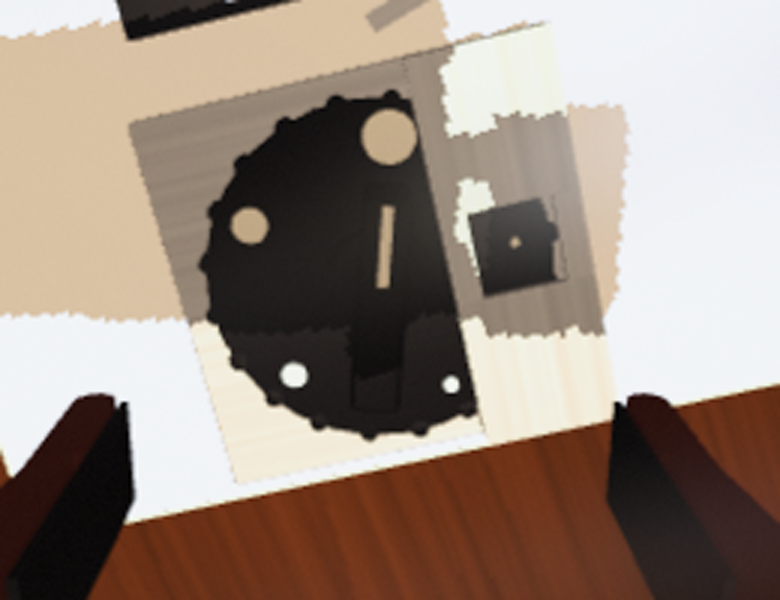

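```bash
python3 -c "
from h import *
c=ctrl.capture('wrist')
q=lambda x,y:(200+x/3,100+y/3)
print('line');inh(c,[q(389,206),q(383,288)],.107)
print('dot');
for z in (.066,.07,.073): inh(c,[q(388,137)],z)
P=[onz(c,q(*p),.069) for p in [(388,137),(250,225),(293,375),(451,384),(515,242)]]
(x,y),r=cv2.minEnclosingCircle(np.array([p[:2] for p in P],np.float32));print('circle',x,y,r)
print('axle from dots mean',np.mean(P,0).round(4))
a=onz(c,q(389,206),.107)-onz(c,q(383,288),.107);print('bar heading',np.degrees(np.arctan2(a[1],a[0])))
for k in P: print('dot heading',np.degrees(np.arctan2(k[1]-np.mean(P,0)[1],k[0]-np.mean(P,0)[0])).round(1),np.linalg.norm(k-np.mean(P,0)).round(4))
print('window corners');W=[onz(c,q(*p),.073) for p in [(468,214),(543,199),(565,279),(487,297)]];print(np.round(W,4),np.mean(W,0))
e=onz(c,q(413,97),.073)-onz(c,q(489,437),.073);print('cover edge heading',np.degrees(np.arctan2(e[1],e[0])))
"
```

```text
line
(329.66666666666663, 168.66666666666669) [0.5957 0.004  0.107 ] jaw 5.8 tx 28.3
(327.6666666666667, 196.0) [ 0.5864 -0.0163  0.107 ] jaw 4.3 tx 6.0
dot
(329.33333333333337, 145.66666666666666) [0.6006 0.016  0.066 ] jaw 6.2 tx 41.2
(329.33333333333337, 145.66666666666666) [0.6007 0.0165 0.07  ] jaw 6.2 tx 41.7
(329.33333333333337, 145.66666666666666) [0.6008 0.0168 0.073 ] jaw 6.1 tx 42.1
circle 0.5835017561912537 -0.0225662961602211 0.04265182092785835
axle from dots mean [ 0.5835 -0.0224  0.069 ]
bar heading 65.46828091714644
dot heading 66.0 0.0424
dot heading 137.4 0.0423
dot heading -150.5 0.0426
dot heading -78.2 0.0425
dot heading -6.5 0.0426
window corners
[[ 0.6152 -0.013   0.073 ]
 [ 0.6374 -0.0166  0.073 ]
 [ 0.6361 -0.0424  0.073 ]
 [ 0.6121 -0.0394  0.073 ]] [ 0.62521772 -0.02784115  0.073     ]
cover edge heading 82.76409861836888
```

```bash
python3 -c "
from h import *
to([.5835,-.0224,.080],65.8)"
```

```text
t 22.45 ee [ 0.5802 -0.0204  0.1958] toolx 69.25 tilt [ 0.     0.001 -1.   ] F [-0.   1.   0.3] w 0.0882
delta cm [-0.08  0.38 11.58] turn 3.45
```

move_arm([
  [100, -0.1, 0.4, 1, 3.4],
  [100, 0, 0, 3, 0],
  [100, 0, 0, 3.5, 0],
  [100, 0, 0, 2.5, 0],
  [100, 0, 0, 1.2, 0],
  [100, 0, 0, 0.4, 0],
  [100, 0, 0, 0, 0],
])

```text
time: 23.15
ee_pos: [0.5838, -0.0242, 0.08]
tool_rot: [2.639, 1.704, 0.001]
force: [-0.1, -0.0, 0.3]
grip_width: 0.054
```

```bash
python3 -c "
from h import *
to([.5835,-.0224,.080],65.8)
c=ctrl.capture('wrist')
crop(c,200,100,460,300,'w19.png',3)"
```

```text
t 23.15 ee [ 0.5838 -0.0242  0.08  ] toolx 65.72 tilt [ 0.001  0.    -1.   ] F [-0.1 -0.   0.3] w 0.054
delta cm [ 0.15 -0.1  -0.  ] turn -0.08
w19.png scale 3
```

View pics/w19.png

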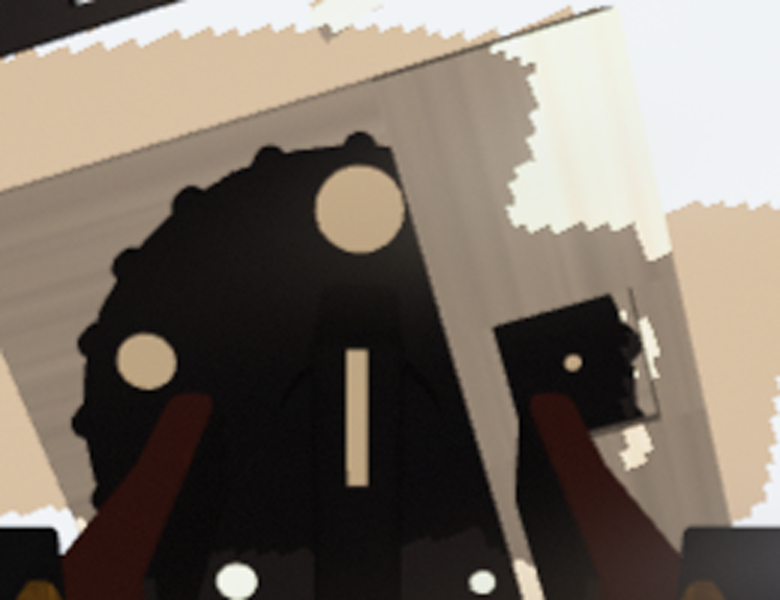

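move_arm([
  [100, 0.1, -0.1, 0, 0],
  [255, 0, 0, 0, 0],
  [255, 0, 0, 0, 0],
  [255, 0, 0, 0, 0],
  [255, 0, 0, 0, 0],
  [255, 0, 0, 0, 0],
  [255, 0, 0, 0, 0],
  [255, 0, 0, 0, 0],
  [255, 0, 0, 0, 0],
], squeeze=30)

```text
time: 24.1
ee_pos: [0.5822, -0.0229, 0.0795]
tool_rot: [-2.638, -1.703, 0.001]
force: [-3.8, 2.3, 5.5]
grip_width: 0.0136
```

move_arm([
  [255, 0, 0, 0, 3.3],
  [255, 0, 0, 0, 6],
  [255, 0, 0, 0, 6],
  [255, 0, 0, 0, 6],
])

```text
time: 24.5
ee_pos: [0.5822, -0.0229, 0.0795]
tool_rot: [-2.91, -1.181, 0.002]
force: [-4.3, 1.3, 3.8]
grip_width: 0.0138
```

```bash
python3 -c "
from h import *
to([.5835,-.0224,.080],-7.4)
c=ctrl.capture('wrist')
crop(c,200,100,460,300,'w20.png',3)"
```

```text
t 24.5 ee [ 0.5822 -0.0229  0.0795] toolx 44.16 tilt [-0.001  0.001 -1.   ] F [-4.3  1.3  3.8] w 0.0138
delta cm [ 0.13  0.05 -0.05] turn 51.56
w20.png scale 3
```

View pics/w20.png

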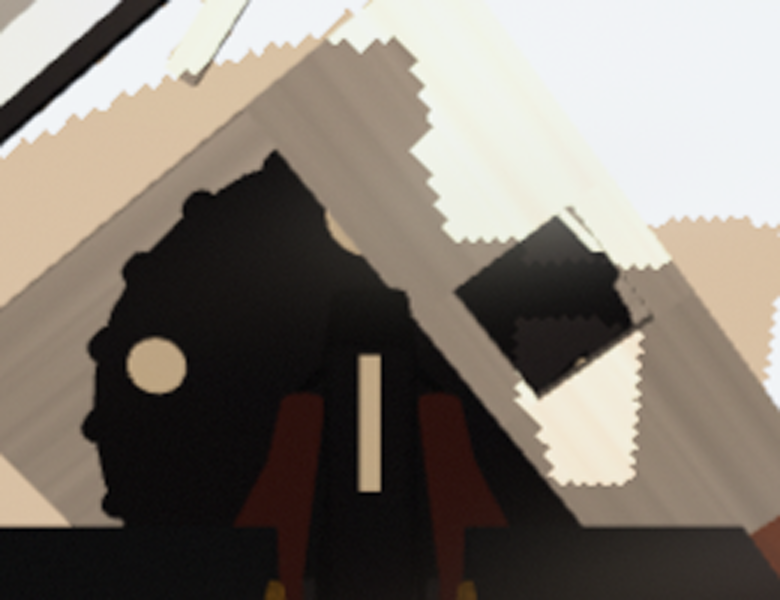

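Turning well with the grip. Continue 51.5°.

move_arm([
  [255, 0, 0, 0, 6],
  [255, 0, 0, 0, 6],
  [255, 0, 0, 0, 6],
  [255, 0, 0, 0, 6],
  [255, 0, 0, 0, 6],
  [255, 0, 0, 0, 6],
  [255, 0, 0, 0, 6],
  [255, 0, 0, 0, 5.5],
  [255, 0, 0, 0, 3],
  [255, 0, 0, 0, 0],
  [255, 0, 0, 0, 0],
])

```text
time: 25.65
ee_pos: [0.5823, -0.0232, 0.0795]
tool_rot: [-3.137, 0.167, 0.002]
force: [-4.8, 1.2, 4.7]
grip_width: 0.0138
```

```bash
python3 -c "
from h import *
to([.5835,-.0224,.080],-7.4)
c=ctrl.capture('wrist')
crop(c,200,100,460,300,'w21.png',3)"
```

```text
t 25.65 ee [ 0.5823 -0.0232  0.0795] toolx -6.09 tilt [-0.001  0.    -1.   ] F [-4.8  1.2  4.7] w 0.0138
delta cm [ 0.12 -0.09 -0.05] turn 1.31
w21.png scale 3
```

View pics/w21.png

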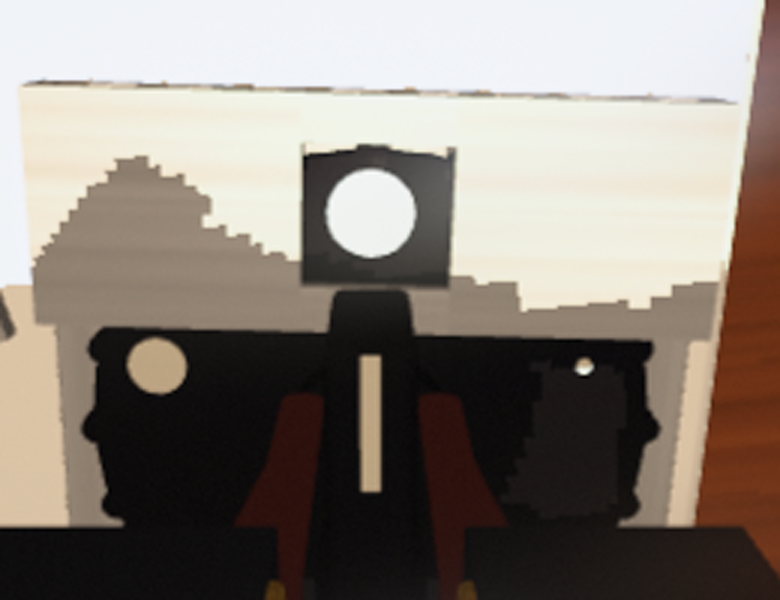

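move_arm([
  [255, 0, 0, 0, 1.3],
  [255, 0, 0, 0, 0],
  [150, 0, 0, 0, 0],
  [150, 0, 0, 0, 0],
  [150, 0, 0, 0, 0],
  [150, 0, 0, -0.5, 0],
  [150, 0, 0, -1.5, 0],
  [150, 0, 0, -3, 0],
  [150, 0, 0, -4, 0],
  [150, -1, 0, -4, 0],
  [150, -2, 0, -3, 0],
])

```text
time: 26.8
ee_pos: [0.5543, -0.0203, 0.2431]
tool_rot: [3.134, -0.204, 0.006]
force: [0.4, 0.5, 0.6]
grip_width: 0.0361
```

```bash
python3 -c "
from h import *
to([.5,-.0224,.080],-7.4)
c=ctrl.capture('wrist')
crop(c,0,0,640,400,'w22.png',1.25)
s=ctrl.capture('scene');crop(s,240,140,460,300,'sc22.png',3.6)"
```

```text
t 26.8 ee [ 0.5543 -0.0203  0.2431] toolx -7.46 tilt [ 0.004 -0.001 -1.   ] F [0.4 0.5 0.6] w 0.0361
delta cm [-5.42  0.91 16.29] turn -0.06
w22.png scale 1.25
sc22.png scale 3.6
```

View pics/w22.png

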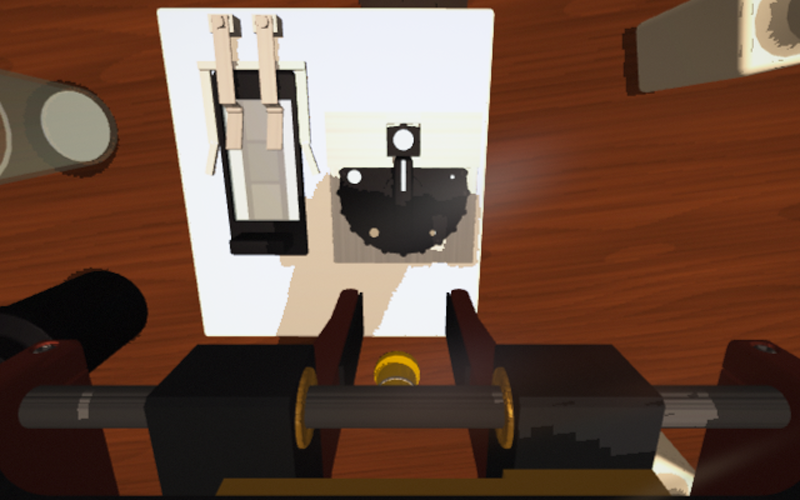

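View pics/sc22.png

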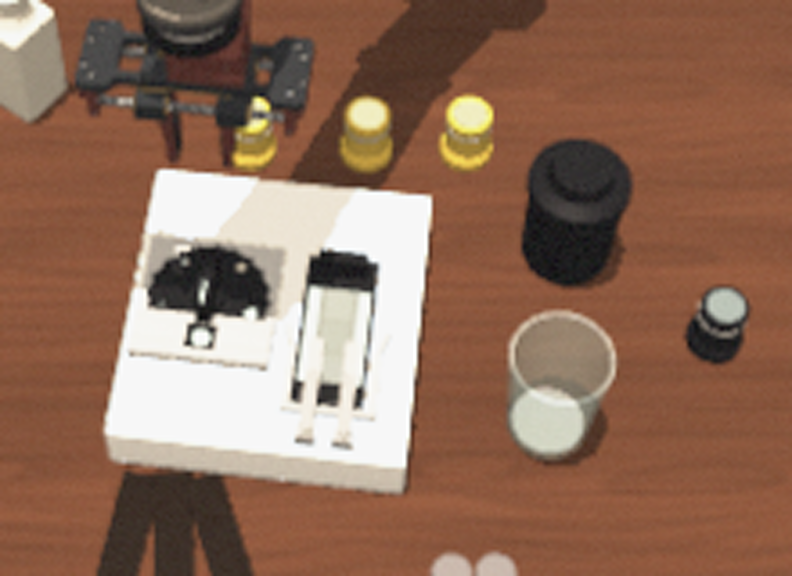

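```bash
python3 -c "
from h import *
c=ctrl.capture('wrist')
crop(c,150,0,290,120,'w23.png',5)
crop(c,250,80,400,220,'w24.png',4)
q=lambda x,y:(x/1.25,y/1.25)
"
```

```text
w23.png scale 5
w24.png scale 4
```

View pics/w23.png

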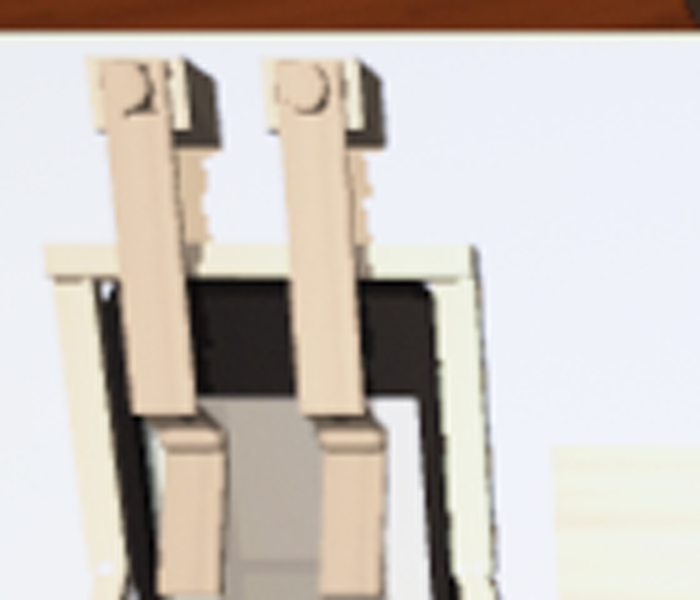

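View pics/w24.png

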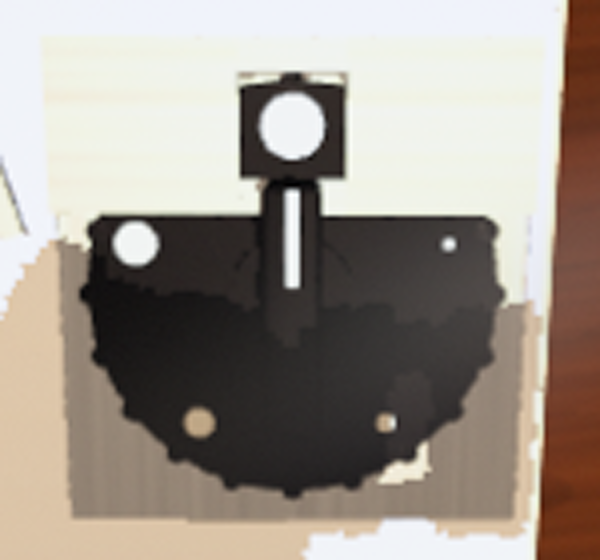

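```bash
python3 -c "
from workcell import ctrl
print(ctrl.finish_job())"
```

```text
the job is handed in; nothing more can be done
None
```

The job is handed in at about 27 s of the 69 s allowed, with all three parts done in the order asked.

- **Loupe:** I lifted it off the film stage and stood it upright on open bench at about (0.59, 0.44). The final scene picture shows it standing.
- **Carrier:** I gripped it by the handle and slid it front bar first under both clips until it stopped moving. In the last millimetres the push force rose from about 13 N to 29 N with no travel. After release, the close crop shows no gap at the end stop and both clip feet down on the glass behind the front bar.
- **Wheel:** I turned it about 73° clockwise. The largest dot shows whole and centred in the window.

While sliding and seating the carrier I pressed it down harder than needed, up to 30 N at the wrist. I eased this off before letting go. No check failed.

The bottles, the beaker, the tank and the yellow look-alikes were not touched. At hand-in the gripper was in the air, clear of everything.

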